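# Set the board rack to size and put the washed chopping boards away

### The arm

A 6-joint arm with a two-finger parallel gripper is mounted at the origin on the work surface. World frame = base frame: x ahead of the robot, y to its left, z up, the work surface at z = 0. Lengths are in mm, angles in rad, forces in N, time in s.
With the tool pointing down it reaches from about 300 to 825 mm from the base axis. Payload 5.4 kg.
Tool frame: the origin (TCP) lies at the very end of the fingers, on their centre line; the grasp point (between the pads) lies 19 mm behind it; z points along the fingers, y is the line along which they close (so a half turn about z gives the same grasp; the last joint's range is limited). The gripper opens to 92 mm and grips with 3 to 60 N. Pads are 20 mm wide; open, the fingers measure 128 mm over their backs; the gripper's body (75 mm by 189 mm) begins 69 mm behind the grasp point.
Start: joints at [0.973, 0.158, 1.597, -0, 1.386, -0.21], TCP at [217.446, 532.281, 214.601] pointing down, gripper open.
Joint ranges: [-2.91, 2.91], [-0.94, 2.29], [0.18, 2.7], [-1.29, 4.43], [0.17, 2.64], [-3, 3]. Speed limits (rad/s): [2.57, 2.57, 3.14, 3.14, 3.14, 3.14].

### API

Orientations are given as a 3x3 rotation matrix whose columns are the frame's x, y, z axes.
In Python, from cell import ctrl gives the robot as it stands.
- The arm moves only by the tool move_arm, never from a script. Its argument "moves" is a list that holds one entry, the list of rows, each a list of 5 numbers: the shift along the world's x, y, z normalised to -1 to 1, where 1 is 30 cm, then the turn about the world's z normalised to -1 to 1, where 1 is 45 degrees, then the closure, from -1 (fully open) to 1 (shut). In form: [[[dx, dy, dz, yaw, claw], ...]]. A call has 1 to 5 rows; each row is the pose to reach, as a shift and turn from the pose commanded when the call began; what a row does not reach only later rows make up. A row lasts 1/10 s, in which the tool goes at most 50 mm and 8.59 degrees, less where a joint would pass 70% of its speed; a pose out of reach is approached as far as the arm can. A call with a number of a shift or a turn outside -1 to 1 is refused whole. A call with a gripper value outside its range is refused whole. The fingers move at their own pace and stop on an object; "newtons" is the grip in N (left out, the last holds). Time passes only in rows, so rows that repeat a pose let the fingers close. It gives the time, the measured TCP pose, the force, the opening and the grip force at its end, in the units of the state.
- ctrl.read_state(): the state, without advancing time (a new reading comes with each control period).
- ctrl.get_image(name): name is "scene" or "top" or "wrist"; returns (picture, depth): 384x512x3 uint8, red, green, blue; 384x512 float32, mm along the optical axis (not along the pixel's ray), 0 where there is no reading.
- ctrl.calibration(name): a dict with "fx", "fy", "cx", "cy" (pixels), "R" (3x3) and "t" (3): a world point X has camera coordinates R X + t; the wrist camera has in their place "hand_eye" (4x4, takes a point from camera to tool coordinates, whose origin is the TCP and whose axes are the flange's). Camera axes: x right, y down, z forward; pixel columns grow to the right and rows downward; lengths in mm; the calibration is good to about 2 mm. A picture is of the moment at which its call begins: read the wrist's pose just before it. calibration takes no time and is no camera call.
- ctrl.hand_in(): hands the job in; it is judged then, once.
Trained networks look in the newest picture that a camera, given by its name, has taken for a name from the list of things; names that differ only in an ending like _2 or _b are one class to them, and where a whole thing is asked for, a point or a joint stands for the part that bears it (a point fixed in the world has none). Each returns a list of dicts, best first, with "p" (0 to 1); they miss things now and then, are a little off and sometimes report something else, mostly with a low value. They report only what shows in the picture. A call takes as long as a camera call.
- ctrl.masks_of(camera, target): "region" (384x512 bool, what is visible of it) and "rect" ([left, top, width, height] in pixels, round what is visible of it).
The state is a dict: "time": time; "q": joint angles; "joint_velocities": joint speeds; "effort": joint torques, N m; "tcp_pos": TCP position; "eef_rot": TCP orientation; "force": force on the tool from outside, world axes, zero at the start; "torque": the same for the moment, N m; "finger_gap": finger opening in mm; "grasp_force": force on a finger pad.
Only numpy, scipy, OpenCV 4.12 (cv2) and the standard library are available. Lean on these libraries where they do the work, as an engineer would, in place of code of your own. Each camera call takes 0.05 s, during which the arm holds its last target. There are 200 camera calls.

### The job

Put the washed chopping boards away. First set the board rack to their size: squeeze the red lever against the black grip, keep it squeezed while you slide the end frame in to the notch where the 200 mm boards fit between the two combs (the third from the outer end, with the yellow mark), and let go so that it locks there. Then take every board out of the bamboo drainer and slide each one down, upright and all the way home, into a slot of its own (any slot), lowering the boards rather than dropping them, and leave the bowl, the jar and the mill where they are.

Things in the scene. Friction and masses are not known exactly. Their poses are not given: they have to be found in the camera images.
- rack: board rack, fixed to the worktop: aluminium base plate 266 (x) x 395 (y) x 12 mm high, a grey comb fixed at its -y end, an equal comb on an end frame that slides along y at its +y end, five slots 48 mm apart along x. Origin: on the worktop, under the middle slot, half-way along a seated board; z up, y towards the sliding frame. A seated board has its origin at y = 0, z = 12 mm
- comb_fixed (a point): fixed comb: top of its middle groove, at the groove floor, rack y = -103 mm, z = 112 mm. Grooves are 14 mm wide and 12 mm deep, straight from the base up to z = 95 mm; from there the tooth tops slope at 45 degrees up to ridges at z = 112 mm and lead a board in. The plate behind the teeth flares outward by 12 mm from z = 112 to 129 mm
- comb_sliding (a point): sliding comb on the end frame, the mirror image of the fixed one: top of its middle groove, at the groove floor, z = 112 mm, at rack y = 183 mm minus the travel of joint frame. Boards stand with one end in a groove of each comb. Size marks across the base: the outer edges of the frame's black shoes come up to the yellow pair in the 200 mm notch, to the black pairs in the others
- slot0 (a point): slot 0, at rack x = -96 mm: the point on the base plate, 12 mm above the worktop, where the middle of a board's underside belongs; the board lies lengthways along the rack's y
- slot1 (a point): slot 1, at rack x = -48 mm: the point on the base plate, 12 mm above the worktop, where the middle of a board's underside belongs; the board lies lengthways along the rack's y
- slot2 (a point): slot 2, at rack x = 0 mm: the point on the base plate, 12 mm above the worktop, where the middle of a board's underside belongs; the board lies lengthways along the rack's y
- slot3 (a point): slot 3, at rack x = 48 mm: the point on the base plate, 12 mm above the worktop, where the middle of a board's underside belongs; the board lies lengthways along the rack's y
- slot4 (a point): slot 4, at rack x = 96 mm: the point on the base plate, 12 mm above the worktop, where the middle of a board's underside belongs; the board lies lengthways along the rack's y
- frame (a joint): inward travel of the end frame (along rack -y), m: 0 = fully out, up to 0.021 = parking stretch. Four notches from the outer end: 0.040 (240 mm boards), 0.060 (220), 0.080 (200 mm boards, the wanted one: 206 mm between groove floors), 0.100 (180); about 1.5 mm play each way; stop at 0.103. Drags 1.5 N while the lever is squeezed; let go in a notch, a square tooth locks it
- lever (a joint): red release lever, rad: 0 = let go with its tooth in a notch or the parking stretch; 0.21 = squeezed to its stop. The tooth clears the notched bar above about 0.14; let go between notches it stays at about 0.14, resting on the bar, and springs to 0 only over a notch. At gripping height it takes about 2.5 N to start and 7 N to hold at the stop
- squeeze_grip (a point): middle of the squeezed grip, z = 110 mm, on the end frame's outer side, 50 mm beyond its groove floors. Two upright paddles 26 mm wide along rack y, side by side along rack x: black, fixed, outer face 12 mm to -x of this point; red lever, outer face 22 mm to +x let go, 12 mm squeezed. Tops at z = 129 mm, bridge below them at 67 mm. Take it from above, fingers closing along rack x
- drainer: bamboo drainer, fixed: plate 266 (x) x 180 (y) x 10 mm high, with two rows of blocks (tops 71 mm above the worktop, at y = -60 and +60 mm) that leave five 15 mm slots 48 mm apart along x. Boards stand in it on the plate, lengthways along y. Origin: on the worktop under its middle, z up
- board_red: red plastic chopping board, loose, about 0.3 kg: 12 mm thick (x), 200 mm long (y), 140 mm high (z), standing on its long edge, with a hand slot near the top; either end may face either way. Origin: middle of its underside; z up. May be absent
- board_green: green plastic chopping board, loose, about 0.3 kg: 12 mm thick (x), 200 mm long (y), 140 mm high (z), standing on its long edge, with a hand slot near the top; either end may face either way. Origin: middle of its underside; z up. May be absent
- board_blue: blue plastic chopping board, loose, about 0.3 kg: 12 mm thick (x), 200 mm long (y), 140 mm high (z), standing on its long edge, with a hand slot near the top; either end may face either way. Origin: middle of its underside; z up. May be absent
- board_yellow: yellow plastic chopping board, loose, about 0.3 kg: 12 mm thick (x), 200 mm long (y), 140 mm high (z), standing on its long edge, with a hand slot near the top; either end may face either way. Origin: middle of its underside; z up. May be absent
- board_white: white plastic chopping board, loose, about 0.3 kg: 12 mm thick (x), 200 mm long (y), 140 mm high (z), standing on its long edge, with a hand slot near the top; either end may face either way. Origin: middle of its underside; z up. May be absent
- steel_bowl: bystander: round steel bowl, 140 mm across, 65 mm high; origin under its middle. Leave it alone
- spice_jar: bystander: amber spice jar with black lid, 44 mm across, 100 mm high; origin under its middle. Leave it alone
- pepper_mill: bystander: dark wooden pepper mill, 56 mm across, 185 mm high; origin under its middle. Leave it alone

How it is judged:
By the outcome, as a careful person would: the job done as asked, in the order asked, and still so for the second after the job is handed in, with the robot touching nothing.
Of board_red, board_green, board_blue, board_yellow, board_white only 3 to 5 are there at a start; the rules pass over those that are not, and their reading is None.
At some moment in a run one of board_red, board_green, board_blue, board_yellow, board_white may be knocked a few centimetres aside while the robot is not near it.
Once in a run the grip may slacken for a moment while it holds something.
It also fails if it takes over 210 s, if anything falls off the work surface, if the arm or the gripper's body presses on something with over 40 N, if the wrist force passes 120 N, or if a joint passes its speed limit or range.

## Working session

There is one attempt and no reset: what is moved stays moved. The work goes in short steps, Python scripts to look and compute and a tool call to move; the robot and the scene stay as the last step left them, time stands still between calls to the robot, and variables do not carry over. Pictures are saved under pics/ and viewed, at most 14 in all, crops included, and the job is handed in when it is done.

Besides the shell and the picture viewer there is one more tool, called after "Call:" by a JSON object that holds its "method" and its "body", one argument or row to a line. move_arm: Moves the arm, as the interface text tells. Scaled input: -1 to 1 covers 30 cm each way for a shift and 45 degrees each way for a turn. Its arguments: {"type":"object","properties":{"moves":{"type":"array","items":{"type":"array","items":{"type":"array","items":{"type":"number"}}}},"newtons":{"type":"number"}},"required":["moves"]}

```bash
ls; mkdir -p pics
cat > h.py <<'E'
import numpy as np, cv2
from cell import ctrl
def cloud(n):
    im,d=ctrl.get_image(n); c=ctrl.calibration(n)
    v,u=np.mgrid[:384,:512]
    P=np.stack([(u-c['cx'])/c['fx']*d,(v-c['cy'])/c['fy']*d,d],-1)
    if n=='wrist': return im,d,P
    W=(P-np.array(c['t']))@np.array(c['R'])
    W[d==0]=np.nan
    return im,d,W
E
python3 - <<'E'
from h import *
ims=[]
for n in('top','scene'):
    im,d,W=cloud(n); cv2.imwrite(f'pics/{n}0.png',im[:,:,::-1]); np.savez(f'{n}0.npz',im=im,d=d,W=W)
    c=ctrl.calibration(n); print(n,c)
    for t in ['rack','comb_fixed','comb_sliding','squeeze_grip','lever','drainer','board_red','board_green','board_blue','board_yellow','board_white','steel_bowl','spice_jar','pepper_mill']:
        m=ctrl.masks_of(n,t)
        for x in m[:2]:
            w=W[x['region']]; w=w[~np.isnan(w[:,0])]
            print(t,round(x['p'],2),x['rect'],np.round(np.nanmedian(w,0)) if len(w) else None, np.round(np.percentile(w,[2,98],axis=0)).tolist() if len(w) else '')
print(ctrl.read_state())
E
```

```text
pics
top {'fx': 483.2218604537834, 'fy': 483.2218604537834, 'cx': 262.17143852083586, 'cy': 197.35056751105853, 'R': array([[-0.01713673, -0.9996104 ,  0.02203157],
       [-0.9943562 ,  0.014731  , -0.10506547],
       [ 0.10469999, -0.02370771, -0.99422123]]), 't': array([  67.70034255,  591.79061049, 1374.46607277])}
rack 0.56 [131.8, 178.2, 142.4, 100.4] [510. 227.  14.] [[383.0, 39.0, 6.0], [641.0, 416.0, 129.0]]
comb_fixed 0.73 [129.6, 174.8, 147.3, 103.1] [510. 227.  14.] [[382.0, 38.0, 6.0], [642.0, 416.0, 129.0]]
comb_fixed 0.57 [141.9, 172.9, 38.3, 102.6] [518. 326. 106.] [[390.0, 306.0, 16.0], [645.0, 380.0, 132.0]]
squeeze_grip 0.7 [140.2, 172.4, 38.8, 103.4] [519. 327. 105.] [[390.0, 306.0, 13.0], [647.0, 384.0, 132.0]]
drainer 0.98 [312.6, 158.9, 80.3, 106.2] [ 535. -212.   12.] [[412.0, -294.0, 4.0], [682.0, -114.0, 74.0]]
board_red 0.84 [325.2, 197.8, 75.7, 23.9] [ 545. -207.  149.] [[522.0, -303.0, 19.0], [571.0, -118.0, 154.0]]
board_green 0.7 [316.1, 159.7, 78.1, 33.2] [ 640. -194.  137.] [[615.0, -296.0, 3.0], [672.0, -101.0, 154.0]]
board_blue 0.93 [327.7, 216.8,
[... 3071 characters left out ...]
 1.38619385e+00, -2.10076289e-01]), 'joint_velocities': array([-0.00060023,  0.00108222, -0.00010215, -0.00015849,  0.0002399 ,
        0.00013638]), 'effort': array([-9.30225428e-05, -3.85560679e+01, -3.22363436e+01,  7.02181295e-02,
        3.06035823e-02, -3.19538721e-06]), 'tcp_pos': array([217.43101339, 532.284124  , 214.58236627]), 'eef_rot': array([[-9.25752395e-01,  3.78130273e-01,  1.61287471e-06],
       [ 3.78130272e-01,  9.25752394e-01, -4.31029899e-05],
       [-1.77916680e-05, -3.92928194e-05, -9.99999999e-01]]), 'force': array([-0.45871123, -0.05887424, -0.40922657]), 'torque': array([ 0.00394959,  0.03660141, -0.00333656]), 'grasp_force': 0.0, 'finger_gap': 91.66066136775063}
```

Run:
```python
from h import *
a=cv2.imread('pics/top0.png')[90:290,120:420]
b=cv2.imread('pics/scene0.png')[90:330,50:400]
cv2.imwrite('pics/a.png',cv2.resize(a,(800,533),interpolation=cv2.INTER_CUBIC)); cv2.imwrite('pics/b.png',cv2.resize(b,(800,548),interpolation=cv2.INTER_CUBIC))
```

```text
(no output)
```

View pics/a.png

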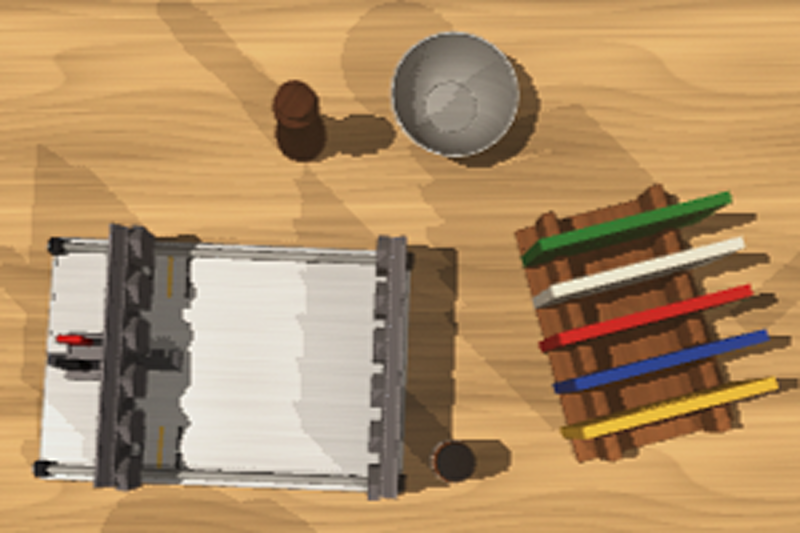

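View pics/b.png

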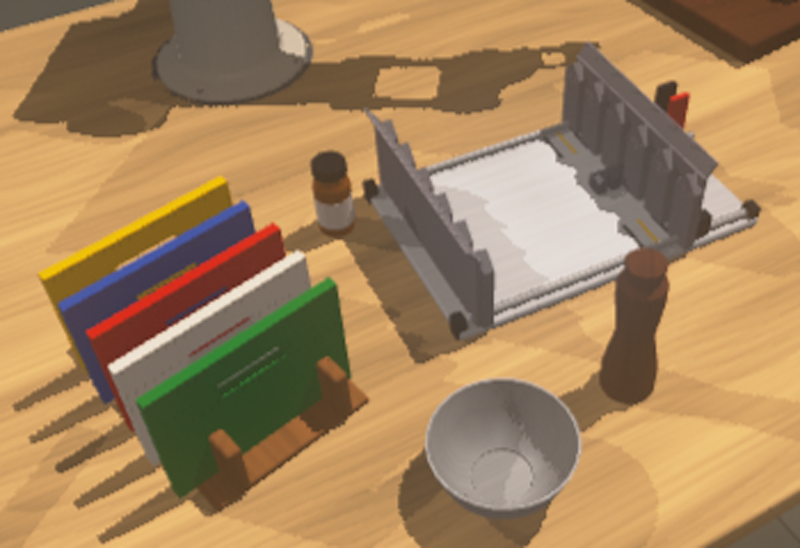

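Run:
```python
from h import *
c=ctrl.calibration('wrist'); print(c)
T=np.load('top0.npz');S=np.load('scene0.npz')
for n,D in(('top',T),('scene',S)):
    im=D['im'].astype(int);W=D['W'];h=cv2.cvtColor(D['im'],cv2.COLOR_RGB2HSV)
    reg=(W[...,1]<-60)&(W[...,1]>-340)&(W[...,0]>400)&(W[...,0]<720)&(W[...,2]>142)&(W[...,2]<160)
    H,s,v=[h[...,i] for i in range(3)]
    for c,m in dict(red=((H<6)|(H>172))&(s>150),green=(H>45)&(H<80)&(s>120),blue=(H>100)&(H<130)&(s>100),yellow=(H>20)&(H<35)&(s>150),white=(s<50)&(v>120)).items():
        p=W[m&reg]
        if len(p)<20: print(n,c,len(p));continue
        ctr=np.median(p,0)
        (vx,vy,x0,y0)=cv2.fitLine(p[:,:2].astype(np.float32),cv2.DIST_HUBER,0,.01,.01).ravel()
        if vy<0:vx,vy=-vx,-vy
        t=(p[:,:2]-[x0,y0])@[vx,vy]; lo,hi=np.percentile(t,[1,99]); e=(lo+hi)/2
        print(n,c,len(p),'mid',np.round([x0+vx*e,y0+vy*e],1),'len',round(hi-lo),'yaw',round(np.degrees(np.arctan2(-vx,vy)),1),'z',round(ctr[2]))
    # fixed comb rim / sliding rim
    for lab,y0,y1 in(('fix',0,75),('sl',280,400)):
        m=(W[...,2]>122)&(W[...,2]<135)&(W[...,1]>y0)&(W[...,1]<y1)&(W[...,0]>350)&(W[...,0]<680)
        p=W[m]
        (vx,vy,x0,yy)=cv2.fitLine(p[:,:2].astype(np.float32),cv2.DIST_HUBER,0,.01,.01).ravel()
        t=(p[:,:2]-[x0,yy])@[vx,vy]; lo,hi=np.percentile(t,[1,99]);e=(lo+hi)/2
        print(n,lab,len(p),np.round([x0+vx*e,yy+vy*e],1),round(hi-lo),'yaw',np.degrees(np.arctan2(vy,vx)).round(1))
```

```text
{'fx': 265.08295964979516, 'fy': 265.08295964979516, 'cx': 256.49341349219344, 'cy': 185.18786882325657, 'hand_eye': array([[-5.10764245e-04, -9.58124261e-01, -2.86352301e-01,
         8.31232741e+01],
       [ 9.99999769e-01, -3.61061837e-04, -5.75591749e-04,
        -4.65524252e-01],
       [ 4.48097531e-04, -2.86352528e-01,  9.58124224e-01,
        -1.70323689e+02],
       [ 0.00000000e+00,  0.00000000e+00,  0.00000000e+00,
         1.00000000e+00]])}
top red 334 mid [ 548.3 -212.6] len 194 yaw 13.6 z 149
top green 327 mid [ 643.  -197.3] len 195 yaw 13.7 z 150
top blue 321 mid [ 502.8 -226.8] len 194 yaw 13.7 z 150
top yellow 317 mid [ 455.4 -234.1] len 194 yaw 13.6 z 150
top white 302 mid [ 596.5 -207.9] len 194 yaw 13.8 z 150
top fix 312 [501.4  43.5] 258 yaw -3.4
top sl 420 [519.3 336.9] 258 yaw -3.3
scene red 598 mid [ 555.3 -216.9] len 194 yaw 13.8 z 150
scene green 503 mid [ 648.4 -199.9] len 195 yaw 13.6 z 150
scene blue 321 mid [ 508.  -230.8] len 193 yaw 13.6 z 150
scene yellow 408 mid [ 459.6 -236.4] len 195 yaw 13.7 z 150
scene white 498 mid [ 602.  -210.4] len 193 yaw 14.0 z 150
scene fix 189 [506.3  40.2] 262 yaw -3.3
scene sl 392 [523.3 335. ] 260 yaw -3.3
```

Call:
{"method": "move_arm", "body": {
  "moves": [
    [[0.17, -0.17, 0.2, -0.2, -1], [0.34, -0.34, 0.4, -0.4, -1], [0.51, -0.51, 0.5, -0.6, -1], [0.68, -0.68, 0.5, -0.8, -1], [0.8, -0.75, 0.5, -1, -1]]
  ]
}}

```text
time: 2.0
tcp_pos: [372.7, 381.6, 336.3]
eef_rot: [[-0.415, 0.91, 0.002], [0.91, 0.415, 0.002], [0.0, 0.003, -1.0]]
force: [0.3, 1.5, -0.1]
finger_gap: 92.0
grasp_force: 0.0
```

Call:
{"method": "move_arm", "body": {
  "moves": [
    [[0.15, -0.05, 0, -0.19, -1], [0.3, -0.1, -0.1, -0.38, -1], [0.45, -0.15, -0.2, -0.5, -1], [0.49, -0.17, -0.29, -0.62, -1], [0.49, -0.17, -0.29, -0.62, -1]]
  ]
}}

```text
time: 2.5
tcp_pos: [518.2, 328.6, 240.9]
eef_rot: [[0.059, 0.998, -0.009], [0.998, -0.059, -0.004], [-0.005, -0.009, -1.0]]
force: [-0.1, -0.7, -0.8]
finger_gap: 91.9
grasp_force: 0.0
```

```bash
cat >> h.py <<'E'
def wcloud():
    s=ctrl.read_state(); im,d,P=cloud('wrist'); E=np.array(ctrl.calibration('wrist')['hand_eye'])
    Q=P@E[:3,:3].T+E[:3,3]; W=Q@np.array(s['eef_rot']).T+s['tcp_pos']; W[d==0]=np.nan
    return im,d,W
E
python3 - <<'E'
from h import *
im,d,W=wcloud(); np.savez('w1.npz',im=im,W=W); cv2.imwrite('pics/w1.png',cv2.resize(im[:,:,::-1],(800,600)))
s=ctrl.read_state();print(s['tcp_pos'],s['q'])
E
```

```text
[517.81143935 330.28332316 244.16916842] [3.71183553e-01 2.46151227e-01 1.43741931e+00 2.20871747e-04
 1.46441867e+00 4.26112004e-01]
```

View pics/w1.png

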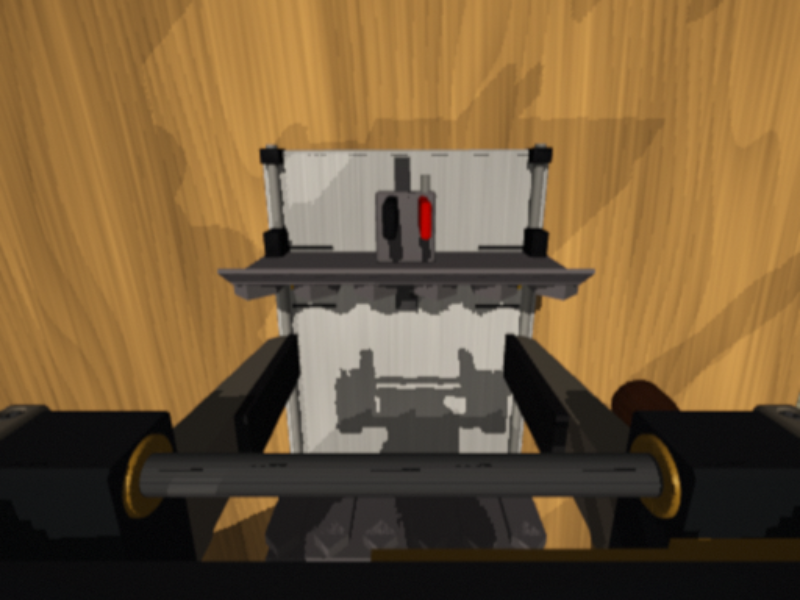

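Run:
```python
from h import *
D=np.load('w1.npz');im=D['im'];W=D['W'];h=cv2.cvtColor(im,cv2.COLOR_RGB2HSV)
a=np.radians(-3.35);ex=np.array([np.cos(a),np.sin(a)]);ey=np.array([-np.sin(a),np.cos(a)])
o=np.array([511,200.])
R=np.dstack([(W[...,:2]-o)@ex,(W[...,:2]-o)@ey,W[...,2]])
reg=(R[...,1]>130)&(R[...,1]<240)&(abs(R[...,0])<60)
red=((h[...,0]<8)|(h[...,0]>172))&(h[...,1]>150)&reg
blk=(h[...,2]<45)&reg&(R[...,2]>100)
print(W[...,2].shape)
for n,m in(('red',red),('blk',blk)):
    p=R[m&(R[...,2]>122)&(R[...,2]<136)]
    print(n,len(p),np.percentile(p,[2,50,98],axis=0).round(1).tolist())
m=(R[...,2]>124)&(R[...,2]<136)&(R[...,1]>100)&(R[...,1]<160)&(abs(R[...,0])<160)
p=R[m];p=p[p[:,1]<145]
print('rim',len(p),np.percentile(p,[1,50,99],axis=0).round(1).tolist())
l=cv2.fitLine(p[:,:2].astype(np.float32),cv2.DIST_HUBER,0,.01,.01).ravel();print('tilt deg',np.degrees(np.arctan2(l[1],l[0])))
# base plate
m=(R[...,2]>6)&(R[...,2]<18)&(h[...,1]<40)&(h[...,2]>110)&(R[...,1]>150)
p=R[m];print('base',len(p),np.percentile(p,[1,50,99],axis=0).round(1).tolist())
```

```text
(384, 512)
red 165 [[9.7, 161.8, 125.9], [12.9, 174.0, 128.8], [16.3, 185.8, 130.4]]
blk 208 [[-15.7, 162.1, 126.6], [-11.4, 173.9, 128.8], [-7.2, 186.0, 130.3]]
rim 1323 [[-130.7, 133.2, 124.1], [0.3, 137.9, 128.5], [128.6, 140.3, 130.8]]
tilt deg 0.08001085
base 6772 [[-129.3, 151.3, 10.2], [6.2, 190.6, 12.3], [127.1, 221.2, 14.2]]
```

Call:
{"method": "move_arm", "body": {
  "moves": [
    [[0, 0.145, 0, 0, -1], [0, 0.145, -0.1, 0, -1], [0, 0.145, -0.25, 0, -1], [0, 0.145, -0.4, 0, -1], [0, 0.145, -0.4, 0, -1]]
  ]
}}

```text
time: 3.05
tcp_pos: [513.7, 374.4, 122.2]
eef_rot: [[0.051, 0.999, -0.01], [0.999, -0.051, -0.004], [-0.005, -0.01, -1.0]]
force: [-1.5, -0.7, -1.4]
finger_gap: 91.7
grasp_force: 0.0
```

Run:
```python
from h import *
s=ctrl.read_state();print(s['tcp_pos'],s['eef_rot'],s['force'])
im,d,W=wcloud(); np.savez('w2.npz',im=im,W=W); cv2.imwrite('pics/w2.png',cv2.resize(im[:,:,::-1],(640,480)))
```

```text
[513.66345928 374.39622309 122.19627344] [[ 0.0509517   0.99865008 -0.01009629]
 [ 0.99868884 -0.0509986  -0.00444343]
 [-0.00495233 -0.00985666 -0.99993916]] [-1.48686722 -0.72433665 -1.44826838]
```

View pics/w2.png

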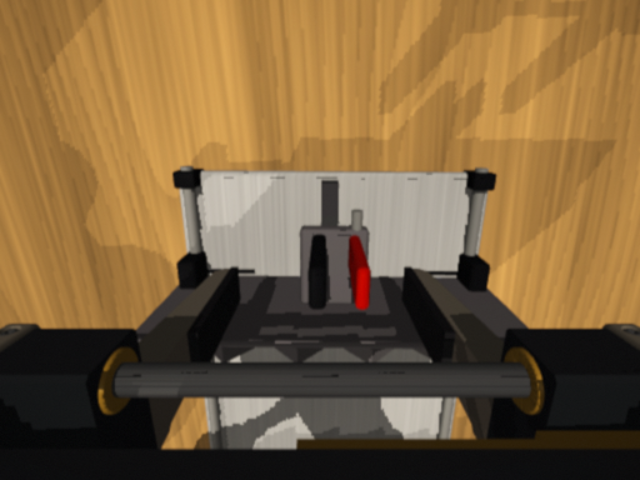

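Call:
{"method": "move_arm", "body": {
  "moves": [
    [[0.0, 0, 0, 0, -1], [0, 0, 0, 0, -1]]
  ]
}}

```text
time: 3.3
tcp_pos: [520.6, 376.5, 131.8]
eef_rot: [[0.053, 0.999, 0.006], [0.999, -0.053, 0.003], [0.003, 0.006, -1.0]]
force: [0.8, -0.7, -0.2]
finger_gap: 91.8
grasp_force: 0.0
```

Run:
```python
from h import *
s=ctrl.read_state();print(s['tcp_pos'],s['eef_rot'],s['force'])
im,d,W=wcloud();h=cv2.cvtColor(im,cv2.COLOR_RGB2HSV)
a=np.radians(-3.35);ex=np.array([np.cos(a),np.sin(a)]);ey=np.array([-np.sin(a),np.cos(a)])
o=np.array([511,200.])
R=np.dstack([(W[...,:2]-o)@ex,(W[...,:2]-o)@ey,W[...,2]])
reg=(R[...,1]>130)&(R[...,1]<240)&(abs(R[...,0])<40)
red=((h[...,0]<8)|(h[...,0]>172))&(h[...,1]>150)&reg
blk=(h[...,2]<45)&reg&(R[...,2]>100)
for n,m in(('red',red),('blk',blk)):
    for z in(95,105,115,125):
        p=R[m&(R[...,2]>z-4)&(R[...,2]<z+6)]
        print(n,z,len(p),np.percentile(p,[1,50,99],axis=0).round(1).tolist() if len(p) else '')
print('tcp R',(s['tcp_pos'][:2]-o)@ex,(s['tcp_pos'][:2]-o)@ey)
```

```text
[520.64559917 376.50806042 131.78621981] [[ 0.05322946  0.99856317  0.00618236]
 [ 0.99857666 -0.05324896  0.00303293]
 [ 0.00335778  0.00601212 -0.99997629]] [ 0.81254045 -0.65923669 -0.15456318]
red 95 49 [[9.2, 172.6, 91.3], [10.9, 185.6, 97.3], [16.2, 186.7, 100.8]]
red 105 56 [[9.2, 164.3, 101.2], [11.1, 185.8, 105.6], [16.4, 186.7, 110.6]]
red 115 69 [[9.2, 166.3, 111.1], [10.9, 185.5, 114.6], [16.2, 186.8, 120.9]]
red 125 382 [[9.3, 162.3, 122.1], [12.7, 175.6, 128.5], [17.2, 186.5, 130.1]]
blk 95 11 [[-28.6, 130.0, 100.1], [-11.1, 130.5, 100.4], [17.3, 186.2, 100.9]]
blk 105 82 [[-34.4, 130.0, 101.1], [-10.3, 185.5, 105.9], [36.4, 186.7, 110.9]]
blk 115 64 [[-15.9, 183.5, 111.2], [-11.0, 186.1, 116.4], [-6.8, 186.7, 120.8]]
blk 125 478 [[-16.3, 137.7, 122.1], [-11.6, 175.6, 128.7], [-6.7, 186.6, 130.3]]
tcp R -0.6851709901011016 176.77008659742611
```

Call:
{"method": "move_arm", "body": {
  "moves": [
    [[0, 0, 0, 0, -1], [0, 0, 0, 0, -1], [0, 0, 0, 0, -1], [0, 0, 0, 0, -1]]
  ]
}}

```text
time: 3.75
tcp_pos: [518.6, 375.1, 127.3]
eef_rot: [[0.054, 0.999, -0.0], [0.999, -0.054, 0.0], [0.0, -0.0, -1.0]]
force: [-0.6, -0.1, 0.0]
finger_gap: 92.0
grasp_force: 0.0
```

Call:
{"method": "move_arm", "body": {
  "moves": [
    [[-0.005, -0.003, -0.04, -0.006, -1], [-0.005, -0.003, -0.08, -0.006, -1], [-0.005, -0.003, -0.12, -0.006, -1], [-0.005, -0.003, -0.12, -0.006, -1], [-0.005, -0.003, -0.12, -0.006, -1]]
  ]
}}

```text
time: 4.25
tcp_pos: [516.6, 374.0, 90.4]
eef_rot: [[0.059, 0.998, -0.001], [0.998, -0.059, -0.001], [-0.001, -0.001, -1.0]]
force: [-0.8, -0.1, 0.5]
finger_gap: 92.1
grasp_force: 0.0
```

Call:
{"method": "move_arm", "body": {
  "moves": [
    [[0, 0, 0, 0, 0.2], [0, 0, 0, 0, 0.4], [0, 0, 0, 0, 1], [0, 0, 0, 0, 1], [0, 0, 0, 0, 1]]
  ],
  "newtons": 25
}}

```text
time: 4.75
tcp_pos: [517.2, 374.3, 91.5]
eef_rot: [[0.059, 0.998, 0.0], [0.998, -0.059, 0.0], [0.0, 0.0, -1.0]]
force: [-0.4, -0.0, 0.0]
finger_gap: 54.1
grasp_force: 0.0
```

Call:
{"method": "move_arm", "body": {
  "moves": [
    [[0, 0, 0, 0, 1], [0, 0, 0, 0, 1], [0, 0, 0, 0, 1], [0, 0, 0, 0, 1], [0, 0, 0, 0, 1]]
  ]
}}

```text
time: 5.25
tcp_pos: [520.0, 374.0, 91.6]
eef_rot: [[0.059, 0.998, 0.006], [0.998, -0.059, 0.001], [0.001, 0.006, -1.0]]
force: [9.6, -0.2, -5.7]
finger_gap: 26.6
grasp_force: 23.7
```

Call:
{"method": "move_arm", "body": {
  "moves": [
    [[0.005, 0, 0, 0, 1], [0.005, 0, 0, 0, 1], [0.005, 0, 0, 0, 1]]
  ]
}}

```text
time: 5.55
tcp_pos: [520.0, 374.0, 91.5]
eef_rot: [[0.059, 0.998, 0.003], [0.998, -0.059, 0.0], [0.0, 0.003, -1.0]]
force: [6.6, -0.7, -3.0]
finger_gap: 27.0
grasp_force: 24.1
```

Call:
{"method": "move_arm", "body": {
  "moves": [
    [[0.005, 0, 0, 0, 1], [0.005, 0, 0, 0, 1], [0.005, 0, 0, 0, 1]]
  ],
  "newtons": 40
}}

```text
time: 5.85
tcp_pos: [519.9, 374.3, 91.4]
eef_rot: [[0.058, 0.998, -0.0], [0.998, -0.058, -0.0], [-0.0, -0.0, -1.0]]
force: [0.4, -1.0, 0.7]
finger_gap: 26.5
grasp_force: 39.1
```

Run:
```python
from h import *
s=ctrl.read_state();print(s['tcp_pos'],s['force'],s['finger_gap'],s['grasp_force'])
im,d,W=wcloud(); cv2.imwrite('pics/w3.png',cv2.resize(im[100:300,150:400][:,:,::-1],(750,600)))
```

```text
[519.90922619 374.25385113  91.43353703] [ 0.35832134 -1.04128552  0.73763452] 26.52016126056124 39.14255389943719
```

View pics/w3.png

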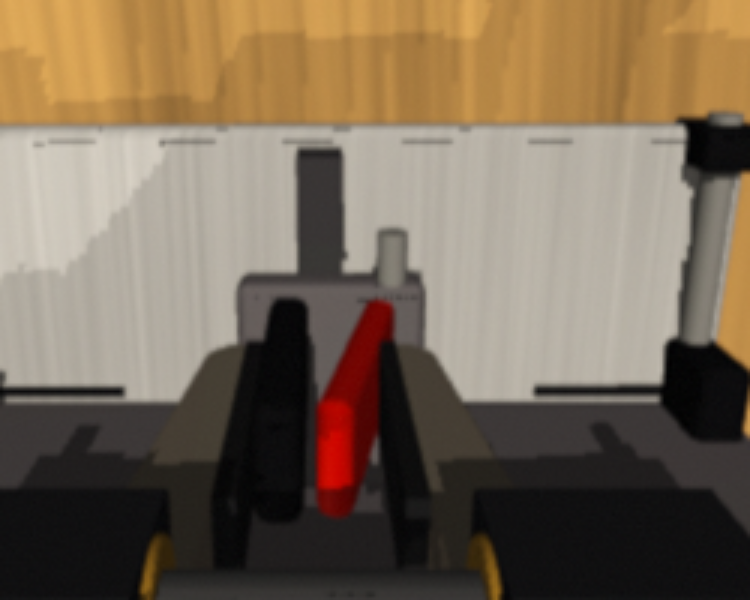

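Call:
{"method": "move_arm", "body": {
  "moves": [
    [[-0.002, -0.033, 0, 0, 1], [-0.004, -0.066, 0, 0, 1], [-0.006, -0.1, 0, 0, 1], [-0.008, -0.133, 0, 0, 1], [-0.008, -0.133, 0, 0, 1]]
  ]
}}

```text
time: 6.4
tcp_pos: [517.6, 332.5, 91.4]
eef_rot: [[0.06, 0.998, -0.001], [0.998, -0.06, -0.001], [-0.001, -0.001, -1.0]]
force: [-0.2, -1.6, 0.7]
finger_gap: 26.1
grasp_force: 39.2
```

Call:
{"method": "move_arm", "body": {
  "moves": [
    [[-0.002, -0.035, 0, 0, 1], [-0.004, -0.07, 0, 0, 1], [-0.004, -0.07, 0, 0, 1], [-0.004, -0.07, 0, 0, 1], [-0.004, -0.07, 0, 0, 1]]
  ]
}}

```text
time: 6.9
tcp_pos: [516.5, 313.1, 91.4]
eef_rot: [[0.059, 0.998, -0.0], [0.998, -0.059, -0.0], [-0.0, -0.0, -1.0]]
force: [-1.5, -1.7, 2.9]
finger_gap: 26.4
grasp_force: 39.2
```

Run:
```python
from h import *
s=ctrl.read_state();print(s['tcp_pos'],s['force'],s['finger_gap'],s['grasp_force'])
im,d,W=wcloud(); np.savez('w4.npz',im=im,W=W);cv2.imwrite('pics/w4.png',cv2.resize(im[100:300,110:410][:,:,::-1],(800,533)))
h=cv2.cvtColor(im,cv2.COLOR_RGB2HSV)
a=np.radians(-3.35);ex=np.array([np.cos(a),np.sin(a)]);ey=np.array([-np.sin(a),np.cos(a)])
R=np.dstack([(W[...,:2]-[511,200])@ex,(W[...,:2]-[511,200])@ey,W[...,2]])
print((s['tcp_pos'][:2]-[511,200])@ey)
m=(R[...,2]>6)&(R[...,2]<20)&(h[...,0]>15)&(h[...,0]<35)&(h[...,1]>110)&(abs(R[...,0])<115)
print('yel',m.sum(),np.percentile(R[m],[2,50,98],axis=0) if m.sum() else '')
```

```text
[516.51534383 313.1336386   91.4315121 ] [-1.53877078 -1.71244124  2.92824748] 26.438363505580647 39.18073005974293
113.26260645217009
yel 412 [[-113.29973201   90.53064161   11.21791276]
 [ -74.45721789   93.18811208   12.95566883]
 [ 112.99476358  223.56657391   14.93362591]]
```

View pics/w4.png

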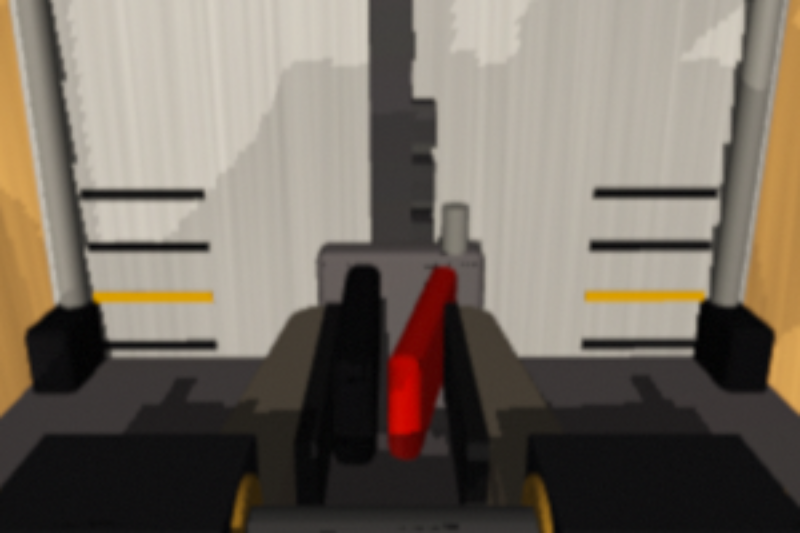

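Run:
```python
from h import *
D=np.load('w4.npz');im=D['im'];W=D['W'];h=cv2.cvtColor(im,cv2.COLOR_RGB2HSV)
a=np.radians(-3.35);ex=np.array([np.cos(a),np.sin(a)]);ey=np.array([-np.sin(a),np.cos(a)])
R=np.dstack([(W[...,:2]-[511,200])@ex,(W[...,:2]-[511,200])@ey,W[...,2]])
for s in(-1,1):
    for z in (12,18,24,30,36,42):
        m=(h[...,2]<60)&(R[...,0]*s>108)&(R[...,0]*s<140)&(R[...,1]>40)&(R[...,1]<130)&(abs(R[...,2]-z)<3)
        if m.sum(): print(s,z,m.sum(),np.percentile(R[m],[2,50,98],axis=0).round(1).tolist())
    # lines: V profile along y
    m=(R[...,0]*s>80)&(R[...,0]*s<105)&(abs(R[...,2]-12)<5)
    b=np.round(R[m][:,1]).astype(int);v=h[...,2][m]
    print([(k,int(v[b==k].mean())) for k in range(65,140) if (b==k).any() and v[b==k].mean()<110])
    y=m&(h[...,1]>110)&(R[...,1]<130);print('yel',np.percentile(R[y][:,1],[5,50,95]))
```

```text
-1 12 55 [[-118.6, 68.5, 11.4], [-113.7, 92.9, 12.6], [-108.7, 125.2, 14.8]]
-1 18 114 [[-117.2, 67.9, 15.1], [-113.9, 90.1, 17.9], [-112.3, 127.5, 20.8]]
-1 24 108 [[-125.9, 67.9, 21.2], [-113.8, 85.3, 24.3], [-112.9, 92.4, 26.9]]
-1 30 104 [[-126.2, 67.6, 27.3], [-113.7, 85.4, 30.1], [-109.8, 92.5, 32.7]]
-1 36 131 [[-126.2, 68.0, 33.1], [-113.7, 84.9, 36.1], [-110.2, 92.6, 38.8]]
-1 42 453 [[-127.9, 68.0, 39.4], [-120.0, 79.8, 42.1], [-113.3, 91.9, 44.2]]
[(68, 108), (72, 48), (73, 14), (74, 58), (112, 39), (113, 12), (114, 61), (131, 91), (132, 50), (133, 24), (134, 64)]
yel [90.72416567 93.03445658 94.91199756]
1 12 27 [[108.2, 72.9, 11.8], [111.5, 112.9, 12.9], [116.9, 116.8, 14.0]]
1 18 87 [[109.3, 68.2, 15.1], [112.7, 86.3, 18.1], [118.5, 118.2, 20.9]]
1 24 100 [[111.6, 68.6, 21.1], [112.7, 85.9, 24.2], [124.4, 92.9, 26.8]]
1 30 118 [[111.1, 68.3, 27.0], [112.8, 86.5, 30.0], [125.1, 92.9, 32.7]]
1 36 124 [[109.3, 68.3, 33.2], [112.7, 84.5, 36.1], [124.9, 92.8, 38.8]]
1 42 450 [[112.3, 68.6, 39.4], [118.8, 80.4, 42.1], [126.9, 92.5, 43.9]]
[(72, 72), (73, 25), (74, 35), (75, 85), (112, 60), (113, 17), (114, 31), (115, 88), (132, 52), (133, 15), (134, 42), (135, 107)]
yel [91.46183711 93.27739281 95.130091  ]
```

Call:
{"method": "move_arm", "body": {
  "moves": [
    [[0, 0, 0, 0, 0.3], [0, 0, 0, 0, 0.2], [0, 0, 0, 0, 0], [0, 0, 0, 0, 0], [0, 0, 0, 0, 0]]
  ]
}}

```text
time: 7.45
tcp_pos: [515.4, 313.5, 90.5]
eef_rot: [[0.058, 0.998, -0.002], [0.998, -0.058, -0.0], [-0.0, -0.002, -1.0]]
force: [0.9, 1.0, 0.6]
finger_gap: 45.7
grasp_force: 0.0
```

Run:
```python
from h import *
s=ctrl.read_state();print(s['tcp_pos'],s['force'],s['finger_gap'],s['grasp_force'])
im,d,W=wcloud(); np.savez('w5.npz',im=im,W=W);cv2.imwrite('pics/w5.png',cv2.resize(im[100:300,150:400][:,:,::-1],(750,600)))
h=cv2.cvtColor(im,cv2.COLOR_RGB2HSV)
a=np.radians(-3.35);ex=np.array([np.cos(a),np.sin(a)]);ey=np.array([-np.sin(a),np.cos(a)])
R=np.dstack([(W[...,:2]-[511,200])@ex,(W[...,:2]-[511,200])@ey,W[...,2]])
m=((h[...,0]<8)|(h[...,0]>172))&(h[...,1]>150)&(R[...,1]<160)&(R[...,1]>80)&(abs(R[...,0])<40)&(R[...,2]>122)
print(np.percentile(R[m],[1,50,99],axis=0).round(1))
for s in(-1,1):
    m=(h[...,2]<60)&(R[...,0]*s>108)&(R[...,0]*s<140)&(R[...,1]>40)&(R[...,1]<130)&(abs(R[...,2]-30)<7)
    print(np.percentile(R[m][:,1],[2,98]))
```

```text
[515.36764231 313.47585245  90.49044999] [0.89090534 0.95067617 0.55414456] 45.73134326508681 0.0
[[  9.4 101.2 122.3]
 [ 12.9 114.8 128.6]
 [ 17.3 125.6 130.3]]
[67.79635334 92.35424718]
[68.21273004 92.64392005]
```

View pics/w5.png

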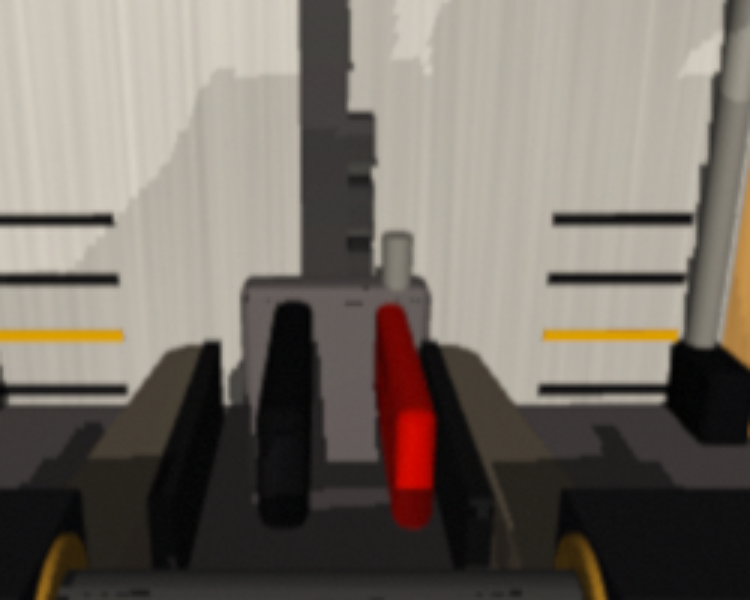

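Call:
{"method": "move_arm", "body": {
  "moves": [
    [[0, 0, 0, 0, -0.6], [0, 0, 0.15, 0, -0.6], [0, 0, 0.3, 0, -0.6], [0, 0, 0.45, 0, -0.6], [0, -0.1, 0.56, 0, -0.6]]
  ]
}}

```text
time: 8.0
tcp_pos: [516.6, 285.5, 262.7]
eef_rot: [[0.055, 0.998, 0.003], [0.998, -0.055, 0.002], [0.003, 0.003, -1.0]]
force: [0.5, -1.0, -0.5]
finger_gap: 73.8
grasp_force: 0.0
```

Call:
{"method": "move_arm", "body": {
  "moves": [
    [[-0.01, -0.16, 0.03, 0, -0.6], [-0.02, -0.32, 0.03, 0, -0.6], [-0.03, -0.48, 0.03, 0, -0.6], [-0.04, -0.64, 0.03, 0, -0.6], [-0.05, -0.8, 0.03, 0, -0.6]]
  ]
}}

```text
time: 8.5
tcp_pos: [500.8, 41.8, 268.3]
eef_rot: [[0.058, 0.998, 0.0], [0.998, -0.058, 0.0], [0.0, 0.0, -1.0]]
force: [-0.7, 0.4, 0.7]
finger_gap: 73.4
grasp_force: 0.0
```

Call:
{"method": "move_arm", "body": {
  "moves": [
    [[0, -0.05, 0, 0, -0.6], [0, -0.05, 0, 0, -0.6], [0, -0.05, 0, 0, -0.6], [0, -0.05, 0, 0, -0.6], [0, -0.05, 0, 0, -0.6]]
  ]
}}

```text
time: 9.0
tcp_pos: [501.4, 29.6, 268.2]
eef_rot: [[0.057, 0.998, -0.0], [0.998, -0.057, 0.0], [0.0, -0.0, -1.0]]
force: [-1.0, 0.1, 0.9]
finger_gap: 73.5
grasp_force: 0.0
```

Run:
```python
from h import *
s=ctrl.read_state();print(s['tcp_pos'],s['eef_rot'][0],s['finger_gap'])
im,d,W=wcloud(); np.savez('w6.npz',im=im,W=W);cv2.imwrite('pics/w6.png',cv2.resize(im[:,:,::-1],(800,600)))
a=np.radians(-3.35);ex=np.array([np.cos(a),np.sin(a)]);ey=np.array([-np.sin(a),np.cos(a)])
O=np.array([508.0,160.6])
R=np.dstack([(W[...,:2]-O)@ex,(W[...,:2]-O)@ey,W[...,2]])
m=(abs(R[...,2]-128)<4)&(R[...,1]<-105)&(R[...,1]>-125)&(abs(R[...,0])<150)
p=R[m];l=cv2.fitLine(p[:,:2].astype(np.float32),cv2.DIST_HUBER,0,.01,.01).ravel()
print('rim',len(p),np.percentile(p,[1,50,99],axis=0).round(1).tolist(),np.degrees(np.arctan2(l[1],l[0])))
# teeth: points z>85<112, y between -103+3..-88
m=(R[...,2]>98)&(R[...,2]<125)&(R[...,1]>-99)&(R[...,1]<-84)&(abs(R[...,0])<135)
p=R[m];print(len(p),np.percentile(p[:,1],[1,50,99]))
hist,_=np.histogram(p[:,0],np.arange(-136,137,4));print(hist)
# phase fit
for zl in((98,104),(104,114)):
    q=p[(p[:,2]>zl[0])&(p[:,2]<zl[1])]; ph=np.angle(np.mean(np.exp(2j*np.pi*q[:,0]/48)))/2/np.pi*48; print(zl,len(q),'phase',ph)
```

```text
[501.44184261  29.59085445 268.24330309] [ 5.66325437e-02  9.98395076e-01 -1.66361158e-04] 73.54656669424666
rim 1463 [[-129.3, -122.6, 124.1], [0.7, -118.8, 128.1], [130.3, -115.5, 130.8]] 0.056325804
689 [-98.92299058 -95.80654826 -93.64160418]
[ 4 10  9 16 22 16 20 13  0  0  0  0  5 11 14 15 22 17 18 10  0  0  0  0
  7 12 14 18 22 15 15 12  0  0  0  0  3 19 16 16 17 17 15 11  0  0  0  0
 10 19 16 23 17 15 12  9  0  0  0  0  7 21 20 24 17 12 11  5]
(98, 104) 340 phase 23.87927303242599
(104, 114) 349 phase -23.34439943816814
```

View pics/w6.png

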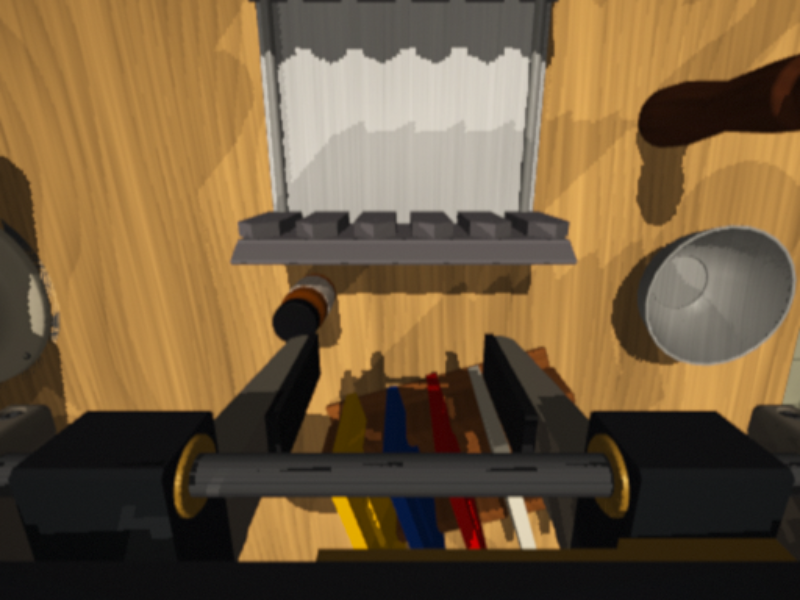

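Run:
```python
from h import *
S=np.load('scene0.npz');W=S['W'];im=S['im'];h=cv2.cvtColor(im,cv2.COLOR_RGB2HSV);c=ctrl.calibration('scene')
g=(h[...,0]>45)&(h[...,0]<80)&(h[...,1]>100)&(W[...,0]>600)&(W[...,1]<-80)
p=W[g&(W[...,2]<140)&(W[...,2]>20)]
a=np.radians(13.7);n=np.array([np.cos(a),np.sin(a)]);t=np.array([-np.sin(a),np.cos(a)])
f=np.median(p[:,:2]@n);print('face n',f,np.percentile(p[:,:2]@t,[1,99]),p[:,2].max())
# ray-plane intersection for all pixels
v,u=np.mgrid[:384,:512];Rm=np.array(c['R']);C=-Rm.T@c['t']
ray=np.stack([(u-c['cx'])/c['fx'],(v-c['cy'])/c['fy'],np.ones_like(u,float)],-1)@Rm
k=(f-C[:2]@n)/(ray[...,:2]@n);X=C+k[...,None]*ray
y=X[...,:2]@t;z=X[...,2]
lo,hi=np.percentile(p[:,:2]@t,[1,99])
ins=(y>lo+6)&(y<hi-6)&(z>75)&(z<142)
hole=ins&~g
print('hole y rel mid',np.percentile(y[hole]-(lo+hi)/2,[2,50,98]),'z',np.percentile(z[hole],[2,50,98]),hole.sum())
```

```text
face n 586.0981273452849 [-428.11502622 -296.82222585] 139.9283031026928
hole y rel mid [-57.46898239  17.59706122  58.03031591] z [ 79.91956465 116.55326328 136.91937179] 114
```

Run:
```python
from h import *
S=np.load('scene0.npz');W=S['W'];im=S['im'];h=cv2.cvtColor(im,cv2.COLOR_RGB2HSV);c=ctrl.calibration('scene')
a=np.radians(13.7);n=np.array([np.cos(a),np.sin(a)]);t=np.array([-np.sin(a),np.cos(a)])
v,u=np.mgrid[:384,:512];Rm=np.array(c['R']);C=-Rm.T@c['t']
ray=np.stack([(u-c['cx'])/c['fx'],(v-c['cy'])/c['fy'],np.ones_like(u,float)],-1)@Rm
k=(586-C[:2]@n)/(ray[...,:2]@n);X=C+k[...,None]*ray
y=X[...,:2]@t+346;z=X[...,2]
off=W[...,:2]@n-586
hole=(abs(y)<90)&(z>78)&(z<142)&(off<-4)
print(hole.sum(),np.percentile(y[hole],[3,50,97]),np.percentile(z[hole],[3,50,97]))
nh=(abs(y)<90)&(z>78)&(z<142)&(h[...,0]>45)&(h[...,0]<80)
G=np.full((8,20),' ')
for i in range(8):
    for j in range(20):
        m=(z>142-8*(i+1))&(z<=142-8*i)&(abs(y+95-10*j)<5)
        G[i,j]='-' if not m.any() else ('#' if (off[m]<-4).mean()>.5 else '.')
print('\n'.join(''.join(r) for r in G))
```

```text
123 [-33.31548095  -3.4183329   29.03916594] [107.59255371 114.08850858 119.74639557]
....................
....................
....................
......#######.......
....................
....................
....................
....................
```

Call:
{"method": "move_arm", "body": {
  "moves": [
    [[0.08, -0.13, 0, 0.1, 0.3], [0.16, -0.26, 0, 0.2, 0.35], [0.24, -0.39, 0, 0.3, 0.35], [0.32, -0.52, 0, 0.38, 0.35], [0.4, -0.65, 0, 0.38, 0.35]]
  ],
  "newtons": 40
}}

```text
time: 9.55
tcp_pos: [622.5, -167.4, 268.1]
eef_rot: [[-0.24, 0.971, 0.0], [0.971, 0.24, 0.0], [0.0, 0.0, -1.0]]
force: [0.4, 0.3, 0.2]
finger_gap: 35.4
grasp_force: 0.0
```

Call:
{"method": "move_arm", "body": {
  "moves": [
    [[0.05, -0.08, -0.06, 0, 0.35], [0.072, -0.106, -0.12, 0, 0.35], [0.072, -0.106, -0.18, 0, 0.35], [0.072, -0.106, -0.18, 0, 0.35], [0.072, -0.106, -0.18, 0, 0.35]]
  ]
}}

```text
time: 10.05
tcp_pos: [643.2, -197.7, 214.3]
eef_rot: [[-0.238, 0.971, -0.001], [0.971, 0.238, 0.0], [0.0, -0.0, -1.0]]
force: [-0.4, 1.1, -0.0]
finger_gap: 30.0
grasp_force: 0.0
```

```bash
cat >> h.py <<'E'
HUE=dict(red=lambda H,s,v:((H<6)|(H>172))&(s>150),green=lambda H,s,v:(H>45)&(H<80)&(s>120),blue=lambda H,s,v:(H>100)&(H<130)&(s>100),yellow=lambda H,s,v:(H>20)&(H<35)&(s>150),white=lambda H,s,v:(s<50)&(v>120))
def tops(z=150,names=HUE,reg=lambda W:W[...,1]<-60,pr=True,tol=8,cam='top'):
    im,d,W=cloud(cam);h=cv2.cvtColor(im,cv2.COLOR_RGB2HSV);H,s,v=[h[...,i] for i in range(3)];out={}
    for c in names:
        p=W[HUE[c](H,s,v)&reg(W)&(abs(W[...,2]-z)<tol)]
        if len(p)<15: print(c,len(p));continue
        (vx,vy,x0,y0)=cv2.fitLine(p[:,:2].astype(np.float32),cv2.DIST_HUBER,0,.01,.01).ravel()
        if vy<0:vx,vy=-vx,-vy
        t=(p[:,:2]-[x0,y0])@[vx,vy]; lo,hi=np.percentile(t,[1,99]); e=(lo+hi)/2
        out[c]=(x0+vx*e,y0+vy*e,np.degrees(np.arctan2(-vx,vy)),np.median(p[:,2]))
        print(c,len(p),np.round(out[c],1),'len',round(hi-lo))
    return im,W,out
E
python3 - <<'E'
from h import *
s=ctrl.read_state();print(s['time'],s['tcp_pos'],s['eef_rot'][0],s['force'],s['finger_gap'])
im,W,o=tops()
E
```

```text
10.05 [ 643.18114189 -197.65702653  214.34134815] [-2.38499132e-01  9.71142576e-01 -5.10191367e-04] [-0.42341123  1.14535943 -0.00152762] 30.034550192156345
red 80 [ 549.  -212.8   14.1  149.7] len 196
green 145 [ 629.7 -141.1   13.8  149.7] len 83
blue 0
yellow 0
white 93 [ 598.  -206.6   14.7  149.6] len 195
```

Call:
{"method": "move_arm", "body": {
  "moves": [
    [[0, 0, -0.1, 0, 0.35], [0, 0, -0.2, 0, 0.35], [0, 0, -0.28, 0, 0.35], [0, 0, -0.345, 0, 0.35], [0, 0, -0.345, 0, 0.35]]
  ]
}}

```text
time: 10.6
tcp_pos: [641.8, -197.3, 108.9]
eef_rot: [[-0.238, 0.971, -0.004], [0.971, 0.238, 0.002], [0.003, -0.003, -1.0]]
force: [-1.0, 0.5, -0.8]
finger_gap: 29.8
grasp_force: 0.0
```

Call:
{"method": "move_arm", "body": {
  "moves": [
    [[0, 0, 0, 0, 0.5], [0, 0, 0, 0, 1], [0, 0, 0, 0, 1], [0, 0, 0, 0, 1], [0, 0, 0, 0, 1]]
  ]
}}

```text
time: 11.1
tcp_pos: [644.5, -199.0, 113.2]
eef_rot: [[-0.238, 0.971, 0.004], [0.971, 0.238, -0.002], [-0.002, 0.003, -1.0]]
force: [0.5, -0.5, 6.0]
finger_gap: 12.0
grasp_force: 4.0
```

Call:
{"method": "move_arm", "body": {
  "moves": [
    [[0, 0, 0, 0, 1], [0, 0, 0, 0, 1], [0, 0, 0.03, 0, 1], [0, 0, 0.06, 0, 1], [0, 0, 0.06, 0, 1]]
  ]
}}

```text
time: 11.6
tcp_pos: [643.5, -198.8, 130.4]
eef_rot: [[-0.238, 0.971, 0.001], [0.971, 0.238, -0.001], [-0.001, 0.001, -1.0]]
force: [2.7, -0.5, -0.8]
finger_gap: 11.7
grasp_force: 40.0
```

Call:
{"method": "move_arm", "body": {
  "moves": [
    [[0, 0, 0.1, 0, 1], [0, 0, 0.2, 0, 1], [0, 0, 0.3, 0, 1], [0, 0, 0.42, 0, 1], [0, 0, 0.42, 0, 1]]
  ]
}}

```text
time: 12.1
tcp_pos: [645.0, -199.9, 261.3]
eef_rot: [[-0.237, 0.971, 0.008], [0.971, 0.237, -0.005], [-0.007, 0.007, -1.0]]
force: [1.5, -0.5, -1.7]
finger_gap: 12.1
grasp_force: 40.0
```

Call:
{"method": "move_arm", "body": {
  "moves": [
    [[-0.02, 0.16, 0, -0.1, 1], [-0.04, 0.32, 0, -0.2, 1], [-0.06, 0.48, 0, -0.3, 1], [-0.08, 0.64, 0, -0.379, 1], [-0.1, 0.8, 0, -0.379, 1]]
  ]
}}

```text
time: 12.6
tcp_pos: [611.2, 43.1, 252.4]
eef_rot: [[0.06, 0.998, -0.004], [0.998, -0.06, -0.0], [-0.0, -0.004, -1.0]]
force: [0.2, 1.0, -2.4]
finger_gap: 12.2
grasp_force: 40.0
```

Call:
{"method": "move_arm", "body": {
  "moves": [
    [[-0.033, 0.16, 0, 0, 1], [-0.033, 0.32, 0, 0, 1], [-0.033, 0.375, 0, 0, 1], [-0.033, 0.375, 0, 0, 1], [-0.033, 0.375, 0, 0, 1]]
  ]
}}

```text
time: 13.1
tcp_pos: [602.6, 153.0, 253.3]
eef_rot: [[0.058, 0.998, -0.002], [0.998, -0.058, -0.001], [-0.002, -0.002, -1.0]]
force: [1.0, -0.3, -3.7]
finger_gap: 11.7
grasp_force: 40.0
```

```bash
cat >> h.py <<'E'
O=np.array([508.2,159.5]);A=np.radians(-3.35);EX=np.array([np.cos(A),np.sin(A)]);EY=np.array([-np.sin(A),np.cos(A)])
def toR(W): return np.dstack([(W[...,:2]-O)@EX,(W[...,:2]-O)@EY,W[...,2]])
def held(c,slot):
    s=ctrl.read_state();print(round(s['time'],2),s['tcp_pos'].round(1),'yaw',np.degrees(np.arctan2(s['eef_rot'][1][1],s['eef_rot'][0][1])).round(2),s['finger_gap'],s['grasp_force'],s['force'].round(1))
    print('tcp rel slot (ex,ey)',((s['tcp_pos'][:2]-O)@EX-48*(slot-2)).round(1),((s['tcp_pos'][:2]-O)@EY).round(1))
    zt=s['tcp_pos'][2]+39
    im,d,W=cloud('top');h=cv2.cvtColor(im,cv2.COLOR_RGB2HSV);R=toR(W)
    m=HUE[c](*[h[...,i] for i in range(3)])&(abs(R[...,2]-zt)<12)&(abs(R[...,1])<135)&(abs(R[...,0]-48*(slot-2))<50)
    p=R[m]
    if len(p): print(len(p),'board x,y 1/50/99',np.percentile(p,[1,50,99],axis=0).round(1).tolist(),'mid y',np.percentile(p[:,1],[1,99]).mean())
    if len(p)>5:
        for s_ in(-1,1):
            q=p[p[:,1]*s_>50]; print(s_,len(q),np.median(q,0).round(1) if len(q) else '')
    for lab,a,b in(('fix',-140,-100),('sl',100,140)):
        q=R[(abs(R[...,2]-128)<4)&(R[...,1]>a)&(R[...,1]<b)&(abs(R[...,0])<150)]
        if len(q): print(lab,len(q),np.percentile(q,[2,50,98],axis=0).round(1).tolist())
    return im,R
E
python3 -c "
from h import *
held('green',4)"
```

```text
13.1 [602.6 153.  253.3] yaw -3.32 11.703684943665076 39.99899446964264 [ 1.  -0.3 -3.7]
tcp rel slot (ex,ey) -1.3 -1.0
18 board x,y 1/50/99 [[87.7, -97.2, 286.2], [95.0, -90.9, 289.0], [98.0, -66.0, 294.7]] mid y -81.60235077586825
-1 18 [ 95.  -90.9 289. ]
1 0 
fix 241 [[-126.7, -120.4, 124.2], [0.6, -116.9, 127.6], [128.1, -111.4, 131.4]]
sl 166 [[-128.5, 112.3, 124.6], [-38.5, 117.3, 127.8], [70.6, 120.6, 131.6]]
```

Call:
{"method": "move_arm", "body": {
  "moves": [
    [[0.003, 0, 0, 0, 1], [0.003, 0, 0, 0, 1], [0.003, 0, 0, 0, 1]]
  ]
}}

```text
time: 13.45
tcp_pos: [604.3, 153.1, 254.8]
eef_rot: [[0.059, 0.998, -0.0], [0.998, -0.059, -0.0], [-0.0, -0.0, -1.0]]
force: [0.0, 0.0, -3.1]
finger_gap: 11.5
grasp_force: 40.0
```

```bash
python3 -c "
from h import *
im,R=held('green',4)
m=ctrl.masks_of('scene','board_green')
im,d,W=cloud('scene');h=cv2.cvtColor(im,cv2.COLOR_RGB2HSV);R=toR(W)
m=HUE['green'](*[h[...,i] for i in range(3)])&(abs(R[...,1])<135)&(R[...,0]>70)&(R[...,2]>145)
p=R[m];print(len(p),np.percentile(p,[1,50,99],axis=0).round(1))
for y in range(-90,91,30):
    q=p[abs(p[:,1]-y)<10];print(y,len(q),np.median(q[:,0]).round(1),np.percentile(q[:,2],[1,99]).round(1))
"
```

```text
13.45 [604.3 153.1 254.8] yaw -3.39 11.543298062187795 39.999133944511414 [ 0.   0.  -3.1]
tcp rel slot (ex,ey) 0.3 -0.8
33 board x,y 1/50/99 [[91.3, -97.0, 287.9], [96.6, -87.3, 291.6], [99.2, -66.0, 297.7]] mid y -81.46404648303292
-1 33 [ 96.6 -87.3 291.6]
1 0 
fix 232 [[-125.4, -120.5, 124.2], [-0.6, -117.0, 127.8], [123.8, -112.3, 131.7]]
sl 166 [[-128.6, 112.4, 124.1], [-45.3, 117.2, 127.5], [67.4, 120.6, 131.7]]
46 [[ 93.3 -37.6 242.9]
 [ 98.4 -17.1 291.7]
 [103.7  69.4 293.6]]
  return _methods._mean(a, axis=axis, dtype=dtype,
  ret = ret.dtype.type(ret / rcount)
Traceback (most recent call last):
IndexError: index -1 is out of bounds for axis 0 with size 0
```

Call:
{"method": "move_arm", "body": {
  "moves": [
    [[0, 0, -0.06, 0, 1], [0, 0, -0.1, 0, 1], [0, 0, -0.14, 0, 1], [0, 0, -0.19, 0, 1], [0, 0, -0.24, 0, 1]]
  ]
}}

```text
time: 14.1
tcp_pos: [605.0, 154.1, 182.8]
eef_rot: [[0.058, 0.998, 0.003], [0.998, -0.058, 0.0], [0.0, 0.003, -1.0]]
force: [2.1, -0.3, -1.2]
finger_gap: 12.1
grasp_force: 40.0
```

Call:
{"method": "move_arm", "body": {
  "moves": [
    [[0, 0, -0.05, 0, 1], [0, 0, -0.1, 0, 1], [0, 0, -0.15, 0, 1], [0, 0, -0.19, 0, 1], [0, 0, -0.19, 0, 1]]
  ]
}}

```text
time: 14.6
tcp_pos: [605.1, 153.8, 123.7]
eef_rot: [[0.058, 0.998, 0.002], [0.998, -0.058, -0.0], [0.0, 0.002, -1.0]]
force: [8.9, -1.2, -8.6]
finger_gap: 11.7
grasp_force: 40.0
```

Call:
{"method": "move_arm", "body": {
  "moves": [
    [[0.003, 0, -0.01, 0, 1], [0.003, 0, -0.02, 0, 1], [0.003, 0, -0.03, 0, 1], [0.003, 0, -0.03, 0, 1]]
  ]
}}

```text
time: 15.0
tcp_pos: [605.2, 154.0, 116.3]
eef_rot: [[0.058, 0.998, 0.001], [0.998, -0.058, 0.0], [0.0, 0.001, -1.0]]
force: [6.8, -0.1, -3.1]
finger_gap: 11.9
grasp_force: 40.0
```

Call:
{"method": "move_arm", "body": {
  "moves": [
    [[0.003, 0, -0.007, 0, 1], [0.003, 0, -0.012, 0, 1], [0.003, 0, -0.012, 0, 1], [0.003, 0, -0.012, 0, 1]]
  ]
}}

```text
time: 15.4
tcp_pos: [605.6, 153.9, 115.1]
eef_rot: [[0.058, 0.998, -0.001], [0.998, -0.058, -0.0], [-0.0, -0.001, -1.0]]
force: [-2.5, -2.4, 9.9]
finger_gap: 11.5
grasp_force: 40.0
```

Call:
{"method": "move_arm", "body": {
  "moves": [
    [[0, 0, 0, 0, 0.6], [0, 0, 0, 0, 0.35], [0, 0, 0, 0, 0.35], [0, 0, 0.06, 0, 0.35], [0, 0, 0.2, 0, 0.35]]
  ]
}}

```text
time: 15.9
tcp_pos: [602.1, 153.9, 168.6]
eef_rot: [[0.058, 0.998, -0.011], [0.998, -0.058, -0.0], [-0.001, -0.011, -1.0]]
force: [-0.0, 0.1, 0.4]
finger_gap: 29.8
grasp_force: 0.0
```

Call:
{"method": "move_arm", "body": {
  "moves": [
    [[0, 0, 0.15, 0, 0.35], [0, -0.14, 0.25, 0.05, 0.35], [0, -0.3, 0.25, 0.15, 0.35], [0, -0.46, 0.25, 0.25, 0.35], [0, -0.62, 0.25, 0.378, 0.35]]
  ]
}}

```text
time: 16.4
tcp_pos: [605.3, -33.4, 248.1]
eef_rot: [[-0.241, 0.971, -0.001], [0.971, 0.241, 0.0], [0.001, -0.001, -1.0]]
force: [0.1, -0.0, 0.1]
finger_gap: 29.6
grasp_force: 0.0
```

```bash
sed -i 's/O=np.array(\[508.2,159.5\])/O=np.array([509.3,159.5])/' h.py; python3 -c "
from h import *
s=ctrl.read_state();print(s['tcp_pos'],s['eef_rot'][0][1],s['finger_gap'])
im,W,o=tops(reg=lambda W:(W[...,1]<-60)&(W[...,2]>0))
print('rack');tops(z=152,names=['green'],reg=lambda W:W[...,1]>0)
"
```

```text
[605.27632224 -33.35827933 248.05813039] 0.9705662917858449 29.559554594983478
red 274 [ 552.9 -231.6   13.8  149.5] len 161
green 0
blue 276 [ 504.9 -234.3   13.7  149.8] len 180
yellow 97 [ 455.7 -235.    13.4  148.9] len 198
white 7
rack
green 341 [603.2 154.6  -3.1 151.9] len 195
```

Call:
{"method": "move_arm", "body": {
  "moves": [
    [[-0.01, -0.16, 0, 0, 0.35], [-0.02, -0.32, 0, 0, 0.35], [-0.026, -0.48, -0.03, 0, 0.35], [-0.026, -0.584, -0.06, 0, 0.35], [-0.026, -0.584, -0.11, 0, 0.35]]
  ]
}}

```text
time: 17.0
tcp_pos: [597.9, -210.5, 214.9]
eef_rot: [[-0.232, 0.973, 0.0], [0.973, 0.232, -0.001], [-0.001, 0.0, -1.0]]
force: [-0.9, 0.6, -0.3]
finger_gap: 29.6
grasp_force: 0.0
```

Call:
{"method": "move_arm", "body": {
  "moves": [
    [[0, 0, 0, 0, 0.35], [0, 0, 0, 0, 0.35], [0, 0, 0, 0, 0.35]]
  ]
}}

```text
time: 17.3
tcp_pos: [598.6, -205.6, 215.9]
eef_rot: [[-0.239, 0.971, 0.001], [0.971, 0.239, -0.0], [-0.0, 0.001, -1.0]]
force: [-0.8, -0.7, -0.7]
finger_gap: 29.7
grasp_force: 0.0
```

```bash
python3 -c "
from h import *
s=ctrl.read_state();print(s['tcp_pos'],s['eef_rot'][0][1],s['finger_gap'])
im,W,o=tops(reg=lambda W:(W[...,1]<-60)&(W[...,2]>0))
im,W,o=tops(reg=lambda W:(W[...,1]<-60)&(W[...,2]>0),cam='scene',names=['white'])
"
```

```text
[ 598.61588691 -205.62015816  215.91080867] 0.9711420046005048 29.71941736797205
red 173 [ 548.6 -213.8   13.4  150. ] len 195
green 0
blue 42 [ 500.3 -223.1   12.8  150. ] len 188
yellow 0
white 138 [ 583.7 -154.2   14.5  149.9] len 86
white 515 [ 602.5 -210.4   13.7  149.9] len 194
```

Call:
{"method": "move_arm", "body": {
  "moves": [
    [[0, 0, -0.1, 0, 0.35], [0, 0, -0.2, 0, 0.35], [0, 0, -0.28, 0, 0.35], [0, 0, -0.34, 0, 0.35], [0, 0, -0.34, 0, 0.35]]
  ]
}}

```text
time: 17.9
tcp_pos: [596.5, -205.6, 110.5]
eef_rot: [[-0.237, 0.971, -0.005], [0.971, 0.237, 0.003], [0.004, -0.004, -1.0]]
force: [-0.4, 0.2, 0.3]
finger_gap: 30.0
grasp_force: 0.0
```

Call:
{"method": "move_arm", "body": {
  "moves": [
    [[0, 0, -0.005, 0, 0.35], [0, 0, -0.005, 0, 0.5], [0, 0, -0.005, 0, 1], [0, 0, -0.005, 0, 1], [0, 0, -0.005, 0, 1]]
  ]
}}

```text
time: 18.4
tcp_pos: [598.2, -207.7, 113.1]
eef_rot: [[-0.237, 0.972, 0.0], [0.972, 0.237, -0.001], [-0.001, 0.0, -1.0]]
force: [-3.0, 0.2, 5.7]
finger_gap: 11.7
grasp_force: 40.0
```

Call:
{"method": "move_arm", "body": {
  "moves": [
    [[0, 0, 0, 0, 1], [0, 0, 0, 0, 1], [0, 0, 0, 0, 1], [0, 0, 0.03, 0, 1], [0, 0, 0.1, 0, 1]]
  ]
}}

```text
time: 18.9
tcp_pos: [596.5, -205.9, 139.2]
eef_rot: [[-0.236, 0.972, -0.004], [0.972, 0.237, 0.004], [0.004, -0.003, -1.0]]
force: [-0.9, 0.5, -3.8]
finger_gap: 11.9
grasp_force: 40.0
```

Call:
{"method": "move_arm", "body": {
  "moves": [
    [[0, 0, 0.12, 0, 1], [0, 0, 0.24, 0, 1], [0, 0.05, 0.36, 0, 1], [-0.02, 0.2, 0.38, -0.05, 1], [-0.04, 0.36, 0.38, -0.15, 1]]
  ]
}}

```text
time: 19.4
tcp_pos: [586.8, -99.0, 258.0]
eef_rot: [[-0.116, 0.993, 0.004], [0.993, 0.116, -0.001], [-0.001, 0.004, -1.0]]
force: [1.0, 1.7, -4.4]
finger_gap: 11.6
grasp_force: 40.0
```

Call:
{"method": "move_arm", "body": {
  "moves": [
    [[-0.02, 0.16, 0, -0.1, 1], [-0.04, 0.32, 0, -0.229, 1], [-0.06, 0.48, 0, -0.229, 1], [-0.08, 0.64, 0, -0.229, 1], [-0.094, 0.8, 0, -0.229, 1]]
  ]
}}

```text
time: 19.9
tcp_pos: [556.9, 142.9, 255.4]
eef_rot: [[0.059, 0.998, -0.001], [0.998, -0.059, 0.0], [0.0, -0.001, -1.0]]
force: [1.1, -0.5, -2.7]
finger_gap: 12.0
grasp_force: 40.0
```

Call:
{"method": "move_arm", "body": {
  "moves": [
    [[0, 0.05, 0, 0, 1], [0, 0.05, 0, 0, 1], [0, 0.05, 0, 0, 1], [0, 0.05, 0, 0, 1], [0, 0.05, 0, 0, 1]]
  ]
}}

```text
time: 20.4
tcp_pos: [558.1, 154.4, 255.6]
eef_rot: [[0.061, 0.998, -0.0], [0.998, -0.061, -0.0], [-0.0, -0.0, -1.0]]
force: [-0.0, 0.8, -3.0]
finger_gap: 11.6
grasp_force: 40.0
```

```bash
python3 -c "
from h import *
held('white',3)"
```

```text
20.4 [558.1 154.4 255.6] yaw -3.48 11.602302379469966 39.99894976615906 [-0.   0.8 -3. ]
tcp rel slot (ex,ey) 1.0 -2.3
43 board x,y 1/50/99 [[42.1, -100.4, 288.4], [46.7, -77.7, 292.8], [52.4, -63.3, 297.8]] mid y -81.85245378642527
-1 43 [ 46.7 -77.7 292.8]
1 0 
fix 243 [[-128.2, -120.6, 124.3], [-3.1, -116.9, 127.5], [124.6, -111.5, 131.5]]
sl 149 [[-129.8, 111.5, 124.1], [-63.3, 116.7, 127.7], [8.5, 120.4, 131.7]]
```

Call:
{"method": "move_arm", "body": {
  "moves": [
    [[-0.003, 0.01, -0.02, 0, 1], [-0.003, 0.01, -0.06, 0, 1], [-0.003, 0.01, -0.1, 0, 1], [-0.003, 0.01, -0.14, 0, 1], [-0.003, 0.01, -0.19, 0, 1]]
  ]
}}

```text
time: 20.95
tcp_pos: [557.0, 158.8, 197.5]
eef_rot: [[0.059, 0.998, 0.0], [0.998, -0.059, -0.0], [-0.0, 0.0, -1.0]]
force: [1.3, -1.9, 43.7]
finger_gap: 11.7
grasp_force: 40.0
```

Call:
{"method": "move_arm", "body": {
  "moves": [
    [[0, 0, -0.05, 0, 1], [0, 0, -0.1, 0, 1], [0, 0, -0.15, 0, 1], [0, 0, -0.2, 0, 1], [0, 0, -0.24, 0, 1]]
  ]
}}

```text
time: 21.45
tcp_pos: [557.4, 158.7, 125.6]
eef_rot: [[0.059, 0.998, 0.001], [0.998, -0.059, -0.0], [-0.0, 0.001, -1.0]]
force: [4.2, -0.9, -1.2]
finger_gap: 11.9
grasp_force: 40.0
```

Call:
{"method": "move_arm", "body": {
  "moves": [
    [[0, 0, -0.015, 0, 1], [0, 0, -0.03, 0, 1], [0, 0, -0.038, 0, 1], [0, 0, -0.038, 0, 1], [0, 0, -0.038, 0, 1]]
  ]
}}

```text
time: 21.95
tcp_pos: [557.4, 158.8, 115.2]
eef_rot: [[0.059, 0.998, 0.001], [0.998, -0.059, 0.0], [0.0, 0.001, -1.0]]
force: [5.6, -0.8, -5.3]
finger_gap: 11.8
grasp_force: 40.0
```

Call:
{"method": "move_arm", "body": {
  "moves": [
    [[0, 0, -0.008, 0, 1], [0, 0, -0.015, 0, 1], [0, 0, -0.015, 0, 1], [0, 0, -0.015, 0, 1]]
  ]
}}

```text
time: 22.35
tcp_pos: [557.8, 158.8, 114.9]
eef_rot: [[0.058, 0.998, 0.002], [0.998, -0.058, -0.0], [-0.0, 0.002, -1.0]]
force: [-4.7, -3.1, 19.2]
finger_gap: 11.9
grasp_force: 40.0
```

```bash
python3 -c "
from h import *
im,R=held('white',3)
cv2.imwrite('pics/t2.png',cv2.resize(im[160:290,110:420,::-1],(800,336)))
im,d,W=cloud('scene');np.savez('s2.npz',im=im,W=W)
cv2.imwrite('pics/s2.png',cv2.resize(im[60:260,200:420,::-1],(660,600)))"
```

```text
22.35 [557.8 158.8 114.9] yaw -3.35 11.899505388042735 40.0215607881546 [-4.7 -3.1 19.2]
tcp rel slot (ex,ey) 0.5 2.1
24 board x,y 1/50/99 [[42.0, -93.5, 147.9], [46.9, -73.6, 152.1], [52.6, -58.4, 158.9]] mid y -75.94702243390132
-1 24 [ 46.9 -73.6 152.1]
1 0 
fix 222 [[-128.0, -120.6, 124.2], [-1.6, -117.1, 127.5], [127.3, -111.6, 131.7]]
sl 237 [[-129.6, 110.9, 124.1], [-18.3, 116.7, 127.7], [128.1, 120.7, 131.7]]
```

View pics/s2.png

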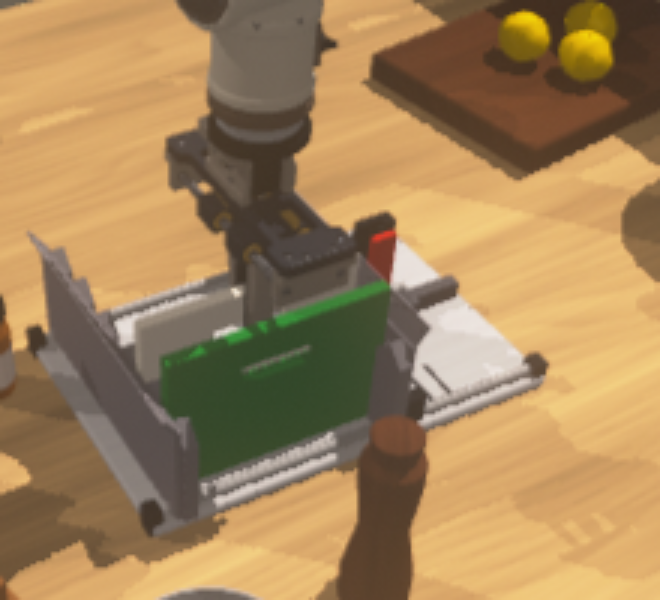

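Call:
{"method": "move_arm", "body": {
  "moves": [
    [[0, 0, 0.005, 0, 0.6], [0, 0, 0.005, 0, 0.35], [0, 0, 0.005, 0, 0.35], [0, 0, 0.06, 0, 0.35], [0, 0, 0.2, 0, 0.35]]
  ]
}}

```text
time: 22.95
tcp_pos: [553.0, 158.6, 166.3]
eef_rot: [[0.059, 0.998, -0.011], [0.998, -0.059, -0.001], [-0.001, -0.011, -1.0]]
force: [-0.1, -0.7, 0.1]
finger_gap: 29.9
grasp_force: 0.0
```

Call:
{"method": "move_arm", "body": {
  "moves": [
    [[0, 0, 0.15, 0, 0.35], [0, -0.14, 0.25, 0.05, 0.35], [0, -0.3, 0.25, 0.15, 0.35], [0, -0.46, 0.25, 0.25, 0.35], [0, -0.62, 0.25, 0.378, 0.35]]
  ]
}}

```text
time: 23.45
tcp_pos: [556.3, -28.6, 245.6]
eef_rot: [[-0.24, 0.971, -0.001], [0.971, 0.24, 0.0], [0.001, -0.001, -1.0]]
force: [0.8, -0.4, -0.4]
finger_gap: 29.4
grasp_force: 0.0
```

```bash
python3 -c "
from h import *
s=ctrl.read_state();print(s['tcp_pos'],s['eef_rot'][0][1],s['finger_gap'])
im,W,o=tops(reg=lambda W:(W[...,1]<-60)&(W[...,2]>0))
print('rack');tops(z=152,names=['green','white'],reg=lambda W:(W[...,1]>0)&(W[...,0]>540))
"
```

```text
[556.29841868 -28.55227748 245.553582  ] 0.9707600062995744 29.375431576592245
red 264 [ 548.3 -213.3   13.7  149.6] len 195
green 0
blue 283 [ 505.2 -235.4   13.8  149.7] len 181
yellow 142 [ 464.8 -271.7   12.5  149.8] len 122
white 0
rack
green 346 [603.2 154.3  -3.1 152.2] len 195
white 358 [555.6 157.7  -3.  152.2] len 194
```

Call:
{"method": "move_arm", "body": {
  "moves": [
    [[-0.01, -0.16, 0, 0, 0.35], [-0.02, -0.32, 0, 0, 0.35], [-0.022, -0.48, -0.03, 0, 0.35], [-0.022, -0.6, -0.06, 0, 0.35], [-0.022, -0.615, -0.11, 0, 0.35]]
  ]
}}

```text
time: 24.05
tcp_pos: [550.3, -214.8, 212.4]
eef_rot: [[-0.231, 0.973, 0.0], [0.973, 0.231, -0.001], [-0.001, 0.0, -1.0]]
force: [0.4, 0.7, -0.6]
finger_gap: 29.7
grasp_force: 0.0
```

Call:
{"method": "move_arm", "body": {
  "moves": [
    [[0, 0, 0, 0, 0.35], [0, 0, 0, 0, 0.35], [0, 0, 0, 0, 0.35], [0, 0, 0, 0, 0.35], [0, 0, 0, 0, 0.35]]
  ]
}}

```text
time: 24.55
tcp_pos: [550.8, -211.0, 213.5]
eef_rot: [[-0.237, 0.971, 0.001], [0.971, 0.237, -0.001], [-0.001, 0.001, -1.0]]
force: [0.4, -0.1, -0.7]
finger_gap: 30.0
grasp_force: 0.0
```

```bash
python3 -c "
from h import *
s=ctrl.read_state();print(s['tcp_pos'],s['eef_rot'][0][1],s['finger_gap'])
im,W,o=tops(reg=lambda W:(W[...,1]<-60)&(W[...,2]>0))
im,W,o=tops(reg=lambda W:(W[...,1]<-60)&(W[...,2]>0),cam='scene',names=['red','blue','yellow'])
"
```

```text
[ 550.8092013  -210.95893956  213.51928337] 0.9714823499936898 30.019702179818882
red 170 [ 537.  -165.4   14.2  149.5] len 98
green 0
blue 123 [ 501.9 -227.    13.2  149.7] len 196
yellow 9
white 0
red 617 [ 555.7 -216.5   13.6  149.6] len 195
blue 281 [ 508.2 -229.5   13.6  150.2] len 193
yellow 339 [ 471.5 -275.7   13.8  149.3] len 115
```

Call:
{"method": "move_arm", "body": {
  "moves": [
    [[-0.003, -0.006, -0.1, 0, 0.35], [-0.003, -0.006, -0.2, 0, 0.35], [-0.003, -0.006, -0.28, 0, 0.35], [-0.003, -0.006, -0.34, 0, 0.35], [-0.003, -0.006, -0.34, 0, 0.35]]
  ]
}}

```text
time: 25.15
tcp_pos: [547.5, -212.2, 107.8]
eef_rot: [[-0.236, 0.972, -0.005], [0.972, 0.236, 0.003], [0.004, -0.004, -1.0]]
force: [0.1, 0.4, -0.1]
finger_gap: 30.0
grasp_force: 0.0
```

Call:
{"method": "move_arm", "body": {
  "moves": [
    [[0, 0, 0, 0, 0.35], [0, 0, 0, 0, 0.5], [0, 0, 0, 0, 1], [0, 0, 0, 0, 1], [0, 0, 0, 0, 1]]
  ]
}}

```text
time: 25.65
tcp_pos: [550.0, -213.9, 112.1]
eef_rot: [[-0.236, 0.972, 0.001], [0.972, 0.236, -0.001], [-0.001, 0.001, -1.0]]
force: [-1.8, 0.7, 5.4]
finger_gap: 11.5
grasp_force: 40.0
```

Call:
{"method": "move_arm", "body": {
  "moves": [
    [[0, 0, 0, 0, 1], [0, 0, 0, 0, 1], [0, 0, 0, 0, 1], [0, 0, 0.03, 0, 1], [0, 0, 0.1, 0, 1]]
  ]
}}

```text
time: 26.15
tcp_pos: [548.2, -211.9, 138.2]
eef_rot: [[-0.236, 0.972, -0.003], [0.972, 0.236, 0.004], [0.005, -0.002, -1.0]]
force: [1.1, 0.5, -4.7]
finger_gap: 11.9
grasp_force: 40.0
```

Call:
{"method": "move_arm", "body": {
  "moves": [
    [[0, 0, 0.12, 0, 1], [0, 0, 0.24, 0, 1], [0, 0.05, 0.36, 0, 1], [-0.02, 0.2, 0.38, -0.05, 1], [-0.04, 0.36, 0.38, -0.15, 1]]
  ]
}}

```text
time: 26.65
tcp_pos: [537.9, -105.3, 256.6]
eef_rot: [[-0.115, 0.993, 0.003], [0.993, 0.115, -0.001], [-0.001, 0.003, -1.0]]
force: [0.3, 1.3, -4.3]
finger_gap: 11.5
grasp_force: 40.0
```

Call:
{"method": "move_arm", "body": {
  "moves": [
    [[-0.02, 0.16, 0, -0.1, 1], [-0.04, 0.32, 0, -0.224, 1], [-0.06, 0.48, 0, -0.224, 1], [-0.08, 0.64, 0, -0.224, 1], [-0.095, 0.8, 0, -0.224, 1]]
  ]
}}

```text
time: 27.15
tcp_pos: [507.6, 136.5, 254.2]
eef_rot: [[0.056, 0.998, -0.002], [0.998, -0.056, 0.0], [0.0, -0.002, -1.0]]
force: [0.5, -0.6, -4.1]
finger_gap: 11.7
grasp_force: 40.0
```

Call:
{"method": "move_arm", "body": {
  "moves": [
    [[0, 0.06, 0, 0, 1], [0, 0.06, 0, 0, 1], [0, 0.06, 0, 0, 1], [0, 0.06, 0, 0, 1], [0, 0.06, 0, 0, 1]]
  ]
}}

```text
time: 27.65
tcp_pos: [509.1, 151.4, 254.6]
eef_rot: [[0.057, 0.998, -0.0], [0.998, -0.057, -0.0], [-0.0, -0.0, -1.0]]
force: [1.1, 0.5, -4.0]
finger_gap: 11.9
grasp_force: 40.0
```

```bash
python3 -c "
from h import *
held('red',2)
im,W,o=tops(reg=lambda W:(W[...,1]<-60)&(W[...,2]>0),names=['blue','yellow'])
"
```

```text
27.65 [509.1 151.4 254.6] yaw -3.29 11.867238773031307 39.99896943569183 [ 1.1  0.5 -4. ]
tcp rel slot (ex,ey) 0.2 -8.1
71 board x,y 1/50/99 [[-7.0, -107.9, 287.7], [-1.8, -91.7, 292.7], [3.8, -75.2, 296.8]] mid y -91.56343065206619
-1 71 [ -1.8 -91.7 292.7]
1 0 
fix 223 [[-125.4, -120.6, 124.2], [-5.6, -117.0, 127.5], [124.3, -112.3, 131.7]]
sl 148 [[-129.6, 110.8, 124.2], [-54.2, 116.3, 127.5], [128.0, 120.4, 131.6]]
blue 320 [ 502.8 -226.8   13.7  149.5] len 194
yellow 320 [ 455.5 -234.7   13.7  149.6] len 195
```

Call:
{"method": "move_arm", "body": {
  "moves": [
    [[0.001, 0.033, 0, 0, 1], [0.001, 0.033, 0, 0, 1], [0.001, 0.033, -0.03, 0, 1], [0.001, 0.033, -0.06, 0, 1], [0.001, 0.033, -0.09, 0, 1]]
  ]
}}

```text
time: 28.25
tcp_pos: [508.9, 162.3, 226.4]
eef_rot: [[0.055, 0.998, -0.001], [0.998, -0.055, -0.0], [-0.0, -0.001, -1.0]]
force: [0.4, -0.2, -3.8]
finger_gap: 11.8
grasp_force: 40.0
```

Call:
{"method": "move_arm", "body": {
  "moves": [
    [[0, 0, -0.03, 0, 1], [0, 0, -0.06, 0, 1], [0, 0, -0.09, 0, 1], [0, 0, -0.12, 0, 1], [0, 0, -0.16, 0, 1]]
  ]
}}

```text
time: 28.75
tcp_pos: [509.7, 162.5, 179.5]
eef_rot: [[0.055, 0.998, 0.001], [0.998, -0.055, 0.0], [0.0, 0.001, -1.0]]
force: [0.3, 0.3, -3.9]
finger_gap: 11.7
grasp_force: 40.0
```

Call:
{"method": "move_arm", "body": {
  "moves": [
    [[0, 0, -0.05, 0, 1], [0, 0, -0.1, 0, 1], [0, 0, -0.15, 0, 1], [0, 0, -0.19, 0, 1], [0, 0, -0.19, 0, 1]]
  ]
}}

```text
time: 29.25
tcp_pos: [509.6, 162.2, 120.8]
eef_rot: [[0.056, 0.998, 0.001], [0.998, -0.056, -0.0], [-0.0, 0.001, -1.0]]
force: [3.6, -0.1, -6.9]
finger_gap: 11.4
grasp_force: 40.0
```

Call:
{"method": "move_arm", "body": {
  "moves": [
    [[0, 0, -0.015, 0, 1], [0, 0, -0.03, 0, 1], [0, 0, -0.035, 0, 1], [0, 0, -0.035, 0, 1]]
  ]
}}

```text
time: 29.65
tcp_pos: [509.9, 162.6, 114.1]
eef_rot: [[0.055, 0.998, 0.001], [0.998, -0.055, 0.0], [0.0, 0.001, -1.0]]
force: [-1.4, -0.4, 7.9]
finger_gap: 11.4
grasp_force: 40.0
```

Call:
{"method": "move_arm", "body": {
  "moves": [
    [[0, 0, 0.003, 0, 0.6], [0, 0, 0.003, 0, 0.35], [0, 0, 0.003, 0, 0.35], [0, 0, 0.06, 0, 0.35], [0, 0, 0.2, 0, 0.35]]
  ]
}}

```text
time: 30.15
tcp_pos: [505.8, 162.1, 168.6]
eef_rot: [[0.056, 0.998, -0.01], [0.998, -0.056, -0.001], [-0.001, -0.01, -1.0]]
force: [0.5, 0.8, 0.3]
finger_gap: 29.9
grasp_force: 0.0
```

Call:
{"method": "move_arm", "body": {
  "moves": [
    [[0, 0, 0.15, 0, 0.35], [0, -0.14, 0.25, 0.05, 0.35], [0, -0.3, 0.25, 0.15, 0.35], [0, -0.46, 0.25, 0.25, 0.35], [0, -0.62, 0.25, 0.378, 0.35]]
  ]
}}

```text
time: 30.65
tcp_pos: [508.9, -25.1, 247.5]
eef_rot: [[-0.243, 0.97, 0.001], [0.97, 0.243, -0.0], [-0.0, 0.0, -1.0]]
force: [1.6, -0.1, -0.4]
finger_gap: 29.7
grasp_force: 0.0
```

```bash
python3 -c "
from h import *
s=ctrl.read_state();print(s['tcp_pos'],s['eef_rot'][0][1],s['finger_gap'])
im,W,o=tops(reg=lambda W:(W[...,1]<-60)&(W[...,2]>0),names=['blue','yellow'])
im,W,o=tops(reg=lambda W:(W[...,1]<-60)&(W[...,2]>0),names=['blue','yellow'],cam='scene')
print('rack');tops(z=152,names=['green','white','red'],reg=lambda W:(W[...,1]>0)&(W[...,0]>490))
"
```

```text
[508.94966574 -25.14691063 247.50251589] 0.9699733701070574 29.71321921933171
blue 205 [ 509.  -249.9   13.9  149.3] len 150
yellow 191 [ 461.1 -258.6   13.5  149.8] len 147
blue 22 [ 522.9 -292.1   12.2  150.7] len 70
yellow 454 [ 461.3 -237.3   12.9  149.7] len 193
rack
green 334 [603.2 154.4  -3.2 152. ] len 195
white 355 [555.6 157.8  -2.9 152.2] len 194
red 355 [508.1 161.5  -3.1 152.2] len 195
```

Call:
{"method": "move_arm", "body": {
  "moves": [
    [[-0.01, -0.16, 0, 0, 0.35], [-0.016, -0.32, 0, 0, 0.35], [-0.016, -0.48, -0.03, 0, 0.35], [-0.016, -0.63, -0.06, 0, 0.35], [-0.016, -0.672, -0.115, 0, 0.35]]
  ]
}}

```text
time: 31.3
tcp_pos: [505.1, -228.1, 213.2]
eef_rot: [[-0.236, 0.972, 0.002], [0.972, 0.236, -0.002], [-0.002, 0.001, -1.0]]
force: [0.2, 0.7, 0.8]
finger_gap: 30.0
grasp_force: 0.0
```

Call:
{"method": "move_arm", "body": {
  "moves": [
    [[0, 0, 0, 0, 0.35], [0, 0, 0, 0, 0.35], [0, 0, 0, 0, 0.35], [0, 0, 0, 0, 0.35], [0, 0, 0, 0, 0.35]]
  ]
}}

```text
time: 31.8
tcp_pos: [505.0, -224.4, 213.6]
eef_rot: [[-0.24, 0.971, 0.001], [0.971, 0.24, -0.001], [-0.001, 0.001, -1.0]]
force: [-0.5, 1.1, -0.2]
finger_gap: 29.9
grasp_force: 0.0
```

```bash
python3 -c "
from h import *
s=ctrl.read_state();print(s['tcp_pos'],s['eef_rot'][0][1],s['finger_gap'])
im,W,o=tops(reg=lambda W:(W[...,1]<-60)&(W[...,2]>0),cam='scene',names=['blue','yellow'])
im,W,o=tops(reg=lambda W:(W[...,1]<-60)&(W[...,2]>0),names=['blue','yellow'])
"
```

```text
[ 504.96134339 -224.38397614  213.60480859] 0.9706969019355115 29.86215678727836
blue 341 [ 508.  -229.9   13.4  150.1] len 191
yellow 516 [ 461.9 -236.5   13.7  149.5] len 196
blue 181 [ 492.6 -184.5   13.7  149.9] len 109
yellow 94 [ 439.6 -167.7   15.   150.2] len 58
```

Call:
{"method": "move_arm", "body": {
  "moves": [
    [[-0.002, -0.006, -0.1, 0, 0.35], [-0.002, -0.006, -0.2, 0, 0.35], [-0.002, -0.006, -0.28, 0, 0.35], [-0.002, -0.006, -0.338, 0, 0.35], [-0.002, -0.006, -0.338, 0, 0.35]]
  ]
}}

```text
time: 32.4
tcp_pos: [502.1, -225.6, 108.7]
eef_rot: [[-0.239, 0.971, -0.005], [0.971, 0.239, 0.003], [0.004, -0.004, -1.0]]
force: [-0.5, -0.2, -0.5]
finger_gap: 30.2
grasp_force: 0.0
```

Call:
{"method": "move_arm", "body": {
  "moves": [
    [[0, 0, 0, 0, 0.35], [0, 0, 0, 0, 0.5], [0, 0, 0, 0, 1], [0, 0, 0, 0, 1], [0, 0, 0, 0, 1]]
  ]
}}

```text
time: 32.9
tcp_pos: [504.2, -227.5, 112.6]
eef_rot: [[-0.239, 0.971, 0.001], [0.971, 0.239, -0.001], [-0.001, 0.001, -1.0]]
force: [-1.8, 0.5, 5.8]
finger_gap: 12.0
grasp_force: 40.0
```

Call:
{"method": "move_arm", "body": {
  "moves": [
    [[0, 0, 0, 0, 1], [0, 0, 0, 0, 1], [0, 0, 0, 0, 1], [0, 0, 0.03, 0, 1], [0, 0, 0.1, 0, 1]]
  ]
}}

```text
time: 33.4
tcp_pos: [502.4, -225.4, 139.2]
eef_rot: [[-0.239, 0.971, -0.004], [0.971, 0.239, 0.004], [0.005, -0.002, -1.0]]
force: [0.7, 0.7, -4.1]
finger_gap: 12.0
grasp_force: 40.0
```

Call:
{"method": "move_arm", "body": {
  "moves": [
    [[0, 0, 0.12, 0, 1], [0, 0, 0.24, 0, 1], [0, 0.05, 0.36, 0, 1], [-0.02, 0.2, 0.38, -0.05, 1], [-0.04, 0.36, 0.38, -0.15, 1]]
  ]
}}

```text
time: 33.9
tcp_pos: [492.4, -118.7, 257.4]
eef_rot: [[-0.119, 0.993, 0.003], [0.993, 0.119, -0.001], [-0.002, 0.003, -1.0]]
force: [1.7, 1.0, -3.1]
finger_gap: 11.5
grasp_force: 40.0
```

Call:
{"method": "move_arm", "body": {
  "moves": [
    [[-0.02, 0.16, 0, -0.1, 1], [-0.04, 0.32, 0, -0.227, 1], [-0.06, 0.48, 0, -0.227, 1], [-0.08, 0.64, 0, -0.227, 1], [-0.103, 0.8, 0, -0.227, 1]]
  ]
}}

```text
time: 34.4
tcp_pos: [459.9, 123.0, 255.1]
eef_rot: [[0.055, 0.998, -0.0], [0.998, -0.055, 0.0], [0.0, -0.0, -1.0]]
force: [0.7, -0.2, -2.7]
finger_gap: 12.0
grasp_force: 40.0
```

Call:
{"method": "move_arm", "body": {
  "moves": [
    [[0, 0.12, 0, 0, 1], [0, 0.145, 0, 0, 1], [0, 0.145, 0, 0, 1], [0, 0.145, 0, 0, 1], [0, 0.145, 0, 0, 1]]
  ]
}}

```text
time: 34.9
tcp_pos: [461.1, 163.3, 255.2]
eef_rot: [[0.056, 0.998, -0.0], [0.998, -0.056, -0.0], [-0.0, -0.0, -1.0]]
force: [-0.7, 0.6, -3.7]
finger_gap: 12.0
grasp_force: 40.0
```

```bash
python3 -c "
from h import *
held('blue',1)
im,W,o=tops(reg=lambda W:(W[...,1]<-60)&(W[...,2]>0),names=['yellow'])
"
```

```text
34.9 [461.1 163.3 255.2] yaw -3.24 11.971061046060004 39.998915791511536 [-0.7  0.6 -3.7]
tcp rel slot (ex,ey) -0.4 1.0
68 board x,y 1/50/99 [[-55.3, -98.2, 287.3], [-49.1, -81.7, 292.7], [-44.1, -66.7, 298.1]] mid y -82.43425756528067
-1 68 [-49.1 -81.7 292.7]
1 0 
fix 220 [[-128.0, -120.5, 124.1], [-1.7, -117.2, 127.8], [127.4, -112.2, 131.4]]
sl 109 [[16.5, 111.1, 124.4], [73.4, 116.6, 127.6], [129.6, 120.6, 131.8]]
yellow 320 [ 455.4 -234.5   13.5  149.8] len 195
```

Call:
{"method": "move_arm", "body": {
  "moves": [
    [[0.001, 0.003, 0, -0.002, 1], [0.001, 0.003, 0, -0.002, 1], [0.001, 0.003, -0.03, -0.002, 1], [0.001, 0.003, -0.06, -0.002, 1], [0.001, 0.003, -0.09, -0.002, 1]]
  ]
}}

```text
time: 35.5
tcp_pos: [460.9, 165.4, 227.1]
eef_rot: [[0.056, 0.998, -0.001], [0.998, -0.056, -0.0], [-0.0, -0.001, -1.0]]
force: [-0.4, -0.4, -3.9]
finger_gap: 11.9
grasp_force: 40.0
```

Call:
{"method": "move_arm", "body": {
  "moves": [
    [[0, 0, -0.03, 0, 1], [0, 0, -0.06, 0, 1], [0, 0, -0.09, 0, 1], [0, 0, -0.12, 0, 1], [0, 0, -0.16, 0, 1]]
  ]
}}

```text
time: 36.0
tcp_pos: [461.7, 165.5, 180.1]
eef_rot: [[0.056, 0.998, 0.001], [0.998, -0.056, 0.0], [0.0, 0.001, -1.0]]
force: [0.4, -0.0, -3.7]
finger_gap: 11.5
grasp_force: 40.0
```

Call:
{"method": "move_arm", "body": {
  "moves": [
    [[0, 0, -0.05, 0, 1], [0, 0, -0.1, 0, 1], [0, 0, -0.15, 0, 1], [0, 0, -0.19, 0, 1], [0, 0, -0.19, 0, 1]]
  ]
}}

```text
time: 36.5
tcp_pos: [461.7, 165.2, 121.8]
eef_rot: [[0.056, 0.998, 0.001], [0.998, -0.056, -0.0], [-0.0, 0.001, -1.0]]
force: [3.4, 0.1, -6.0]
finger_gap: 11.7
grasp_force: 40.0
```

Call:
{"method": "move_arm", "body": {
  "moves": [
    [[0, 0, -0.015, 0, 1], [0, 0, -0.03, 0, 1], [0, 0, -0.035, 0, 1], [0, 0, -0.035, 0, 1]]
  ]
}}

```text
time: 36.9
tcp_pos: [462.0, 165.6, 114.5]
eef_rot: [[0.056, 0.998, 0.001], [0.998, -0.056, 0.0], [0.0, 0.001, -1.0]]
force: [-1.3, 0.3, 7.5]
finger_gap: 11.6
grasp_force: 40.0
```

Call:
{"method": "move_arm", "body": {
  "moves": [
    [[0, 0, 0.003, 0, 0.6], [0, 0, 0.003, 0, 0.35], [0, 0, 0.003, 0, 0.35], [0, 0, 0.06, 0, 0.35], [0, 0, 0.2, 0, 0.35]]
  ]
}}

```text
time: 37.4
tcp_pos: [457.9, 165.0, 169.5]
eef_rot: [[0.056, 0.998, -0.009], [0.998, -0.056, -0.001], [-0.001, -0.009, -1.0]]
force: [0.9, 0.8, -0.0]
finger_gap: 30.2
grasp_force: 0.0
```

Call:
{"method": "move_arm", "body": {
  "moves": [
    [[0, 0, 0.15, 0, 0.35], [0, -0.14, 0.25, 0.05, 0.35], [0, -0.3, 0.25, 0.15, 0.35], [0, -0.46, 0.25, 0.25, 0.35], [0, -0.62, 0.25, 0.378, 0.35]]
  ]
}}

```text
time: 37.9
tcp_pos: [461.0, -22.1, 248.1]
eef_rot: [[-0.242, 0.97, 0.001], [0.97, 0.242, -0.0], [-0.0, 0.001, -1.0]]
force: [0.1, 0.1, -0.7]
finger_gap: 29.8
grasp_force: 0.0
```

```bash
python3 -c "
from h import *
s=ctrl.read_state();print(s['tcp_pos'],s['eef_rot'][0][1],s['finger_gap'])
im,W,o=tops(reg=lambda W:(W[...,1]<-60)&(W[...,2]>0),names=['yellow'])
im,W,o=tops(reg=lambda W:(W[...,1]<-60)&(W[...,2]>0),names=['yellow'],cam='scene')
print('rack');tops(z=152,names=['green','white','red','blue'],reg=lambda W:(W[...,1]>0)&(W[...,0]>400))
"
```

```text
[460.96020764 -22.14292159 248.14540482] 0.9701605265883161 29.795239639547912
yellow 37 [ 475.9 -319.9   16.8  149.1] len 23
yellow 481 [ 462.1 -237.7   13.4  149.4] len 193
rack
green 336 [603.1 154.2  -3.1 152.2] len 195
white 348 [555.7 157.7  -2.9 152.1] len 194
red 351 [507.9 161.6  -3.1 152.3] len 195
blue 328 [460.6 164.7  -3.1 152. ] len 196
```

Call:
{"method": "move_arm", "body": {
  "moves": [
    [[-0.01, -0.16, 0, 0, 0.35], [-0.013, -0.32, 0, 0, 0.35], [-0.013, -0.48, -0.03, 0, 0.35], [-0.013, -0.64, -0.06, 0, 0.35], [-0.013, -0.712, -0.115, 0, 0.35]]
  ]
}}

```text
time: 38.55
tcp_pos: [458.1, -236.6, 213.8]
eef_rot: [[-0.236, 0.972, 0.002], [0.972, 0.236, -0.002], [-0.002, 0.001, -1.0]]
force: [0.5, 0.5, -0.1]
finger_gap: 29.6
grasp_force: 0.0
```

Call:
{"method": "move_arm", "body": {
  "moves": [
    [[0, 0, 0, 0, 0.35], [0, 0, 0, 0, 0.35], [0, 0, 0, 0, 0.35], [0, 0, 0, 0, 0.35], [0, 0, 0, 0, 0.35]]
  ]
}}

```text
time: 39.05
tcp_pos: [457.9, -233.3, 214.1]
eef_rot: [[-0.24, 0.971, 0.001], [0.971, 0.24, -0.001], [-0.001, 0.001, -1.0]]
force: [0.3, -0.2, 0.4]
finger_gap: 29.9
grasp_force: 0.0
```

```bash
python3 -c "
from h import *
s=ctrl.read_state();print(s['tcp_pos'],s['eef_rot'][0][1],s['finger_gap'])
im,W,o=tops(reg=lambda W:(W[...,1]<-60)&(W[...,2]>0),cam='scene',names=['yellow'])
"
```

```text
[ 457.85484724 -233.30274967  214.09587623] 0.9708474102465214 29.866000555530302
yellow 557 [ 461.8 -236.    13.7  149.4] len 195
```

Call:
{"method": "move_arm", "body": {
  "moves": [
    [[-0.003, -0.003, -0.1, 0, 0.35], [-0.003, -0.003, -0.2, 0, 0.35], [-0.003, -0.003, -0.28, 0, 0.35], [-0.003, -0.003, -0.34, 0, 0.35], [-0.003, -0.003, -0.34, 0, 0.35]]
  ]
}}

```text
time: 39.6
tcp_pos: [454.8, -233.4, 108.9]
eef_rot: [[-0.238, 0.971, -0.004], [0.971, 0.238, 0.004], [0.004, -0.003, -1.0]]
force: [0.2, -0.4, 0.3]
finger_gap: 29.7
grasp_force: 0.0
```

Call:
{"method": "move_arm", "body": {
  "moves": [
    [[0, 0, 0, 0, 0.35], [0, 0, 0, 0, 0.5], [0, 0, 0, 0, 1], [0, 0, 0, 0, 1], [0, 0, 0, 0, 1]]
  ]
}}

```text
time: 40.1
tcp_pos: [456.8, -235.7, 112.6]
eef_rot: [[-0.238, 0.971, 0.001], [0.971, 0.238, -0.001], [-0.001, 0.0, -1.0]]
force: [-1.6, -0.2, 4.8]
finger_gap: 11.8
grasp_force: 40.0
```

Call:
{"method": "move_arm", "body": {
  "moves": [
    [[0, 0, 0, 0, 1], [0, 0, 0, 0, 1], [0, 0, 0, 0, 1], [0, 0, 0.03, 0, 1], [0, 0, 0.1, 0, 1]]
  ]
}}

```text
time: 40.6
tcp_pos: [455.0, -233.4, 139.3]
eef_rot: [[-0.238, 0.971, -0.004], [0.971, 0.238, 0.004], [0.005, -0.002, -1.0]]
force: [-0.6, -0.5, -3.4]
finger_gap: 11.8
grasp_force: 40.0
```

Call:
{"method": "move_arm", "body": {
  "moves": [
    [[0, 0, 0.12, 0, 1], [0, 0, 0.24, 0, 1], [0, 0.05, 0.36, 0, 1], [-0.02, 0.2, 0.38, -0.05, 1], [-0.04, 0.36, 0.38, -0.15, 1]]
  ]
}}

```text
time: 41.1
tcp_pos: [444.9, -126.7, 257.2]
eef_rot: [[-0.118, 0.993, 0.003], [0.993, 0.118, -0.001], [-0.001, 0.003, -1.0]]
force: [-0.5, 0.9, -4.2]
finger_gap: 12.1
grasp_force: 40.0
```

Call:
{"method": "move_arm", "body": {
  "moves": [
    [[-0.02, 0.16, 0, -0.1, 1], [-0.04, 0.32, 0, -0.227, 1], [-0.06, 0.48, 0, -0.227, 1], [-0.08, 0.64, 0, -0.227, 1], [-0.105, 0.8, 0, -0.227, 1]]
  ]
}}

```text
time: 41.6
tcp_pos: [411.9, 114.9, 255.1]
eef_rot: [[0.056, 0.998, -0.0], [0.998, -0.056, 0.0], [0.0, -0.0, -1.0]]
force: [1.0, 0.6, -3.8]
finger_gap: 11.8
grasp_force: 40.0
```

Call:
{"method": "move_arm", "body": {
  "moves": [
    [[0, 0.13, 0, 0, 1], [0, 0.175, 0, 0, 1], [0, 0.175, 0, 0, 1], [0, 0.175, 0, 0, 1], [0, 0.175, 0, 0, 1]]
  ]
}}

```text
time: 42.1
tcp_pos: [412.9, 164.6, 255.1]
eef_rot: [[0.057, 0.998, -0.001], [0.998, -0.057, -0.0], [-0.0, -0.001, -1.0]]
force: [1.1, -0.3, -3.9]
finger_gap: 11.4
grasp_force: 40.0
```

```bash
python3 -c "
from h import *
held('yellow',0)
"
```

```text
42.1 [412.9 164.6 255.1] yaw -3.25 11.40964300420231 39.99886214733124 [ 1.1 -0.3 -3.9]
tcp rel slot (ex,ey) -0.6 -0.5
fix 232 [[-126.4, -120.6, 124.1], [-3.1, -117.1, 127.8], [124.4, -111.8, 131.7]]
sl 193 [[-58.1, 110.2, 124.1], [36.0, 116.3, 127.6], [127.8, 120.4, 131.4]]
```

Call:
{"method": "move_arm", "body": {
  "moves": [
    [[0.002, 0.006, 0, -0.002, 1], [0.002, 0.006, 0, -0.002, 1], [0.002, 0.006, -0.03, -0.002, 1], [0.002, 0.006, -0.06, -0.002, 1], [0.002, 0.006, -0.09, -0.002, 1]]
  ]
}}

```text
time: 42.65
tcp_pos: [413.2, 167.1, 227.1]
eef_rot: [[0.057, 0.998, -0.001], [0.998, -0.057, -0.0], [-0.0, -0.001, -1.0]]
force: [0.9, -0.2, -3.6]
finger_gap: 11.5
grasp_force: 40.0
```

Call:
{"method": "move_arm", "body": {
  "moves": [
    [[0, 0, -0.03, 0, 1], [0, 0, -0.06, 0, 1], [0, 0, -0.09, 0, 1], [0, 0, -0.12, 0, 1], [0, 0, -0.16, 0, 1]]
  ]
}}

```text
time: 43.15
tcp_pos: [413.9, 167.3, 180.0]
eef_rot: [[0.057, 0.998, 0.001], [0.998, -0.057, 0.0], [0.0, 0.001, -1.0]]
force: [-0.7, 0.1, -4.2]
finger_gap: 11.9
grasp_force: 40.0
```

Call:
{"method": "move_arm", "body": {
  "moves": [
    [[0, 0, -0.05, 0, 1], [0, 0, -0.1, 0, 1], [0, 0, -0.15, 0, 1], [0, 0, -0.19, 0, 1], [0, 0, -0.19, 0, 1]]
  ]
}}

```text
time: 43.65
tcp_pos: [413.7, 167.0, 121.9]
eef_rot: [[0.057, 0.998, 0.0], [0.998, -0.057, -0.0], [-0.0, 0.0, -1.0]]
force: [3.2, 0.6, -5.5]
finger_gap: 11.7
grasp_force: 40.0
```

Call:
{"method": "move_arm", "body": {
  "moves": [
    [[0, 0, -0.015, 0, 1], [0, 0, -0.03, 0, 1], [0, 0, -0.035, 0, 1], [0, 0, -0.035, 0, 1]]
  ]
}}

```text
time: 44.05
tcp_pos: [414.3, 167.3, 114.5]
eef_rot: [[0.057, 0.998, 0.001], [0.998, -0.057, 0.0], [0.0, 0.001, -1.0]]
force: [-2.4, 0.3, 6.2]
finger_gap: 11.8
grasp_force: 40.0
```

Seated. Release, retreat and check.

Call:
{"method": "move_arm", "body": {
  "moves": [
    [[0, 0, 0.003, 0, 0.6], [0, 0, 0.003, 0, 0.35], [0, 0, 0.003, 0, 0.35], [0, 0, 0.06, 0, 0.35], [0, 0, 0.2, 0, 0.35]]
  ]
}}

```text
time: 44.55
tcp_pos: [410.4, 166.8, 169.9]
eef_rot: [[0.057, 0.998, -0.009], [0.998, -0.057, -0.001], [-0.001, -0.009, -1.0]]
force: [-0.3, 1.1, 0.6]
finger_gap: 30.5
grasp_force: 0.0
```

Call:
{"method": "move_arm", "body": {
  "moves": [
    [[0, 0, 0.15, 0, 0.35], [0, -0.14, 0.25, 0, 0.35], [0, -0.3, 0.3, 0, 0.35], [0, -0.46, 0.3, 0, 0.35], [0, -0.62, 0.3, 0, 0.35]]
  ]
}}

```text
time: 45.05
tcp_pos: [413.6, -20.5, 263.9]
eef_rot: [[0.056, 0.998, 0.002], [0.998, -0.056, -0.001], [-0.001, 0.002, -1.0]]
force: [-0.1, 1.0, -0.7]
finger_gap: 30.1
grasp_force: 0.0
```

Call:
{"method": "move_arm", "body": {
  "moves": [
    [[0, -0.16, 0, 0, 0.35], [0, -0.32, 0, 0, 0.35], [0, -0.4, 0, 0, 0.35], [0, -0.4, 0, 0, 0.35], [0, -0.4, 0, 0, 0.35]]
  ]
}}

```text
time: 45.55
tcp_pos: [413.4, -138.4, 262.7]
eef_rot: [[0.058, 0.998, -0.0], [0.998, -0.058, 0.001], [0.001, -0.0, -1.0]]
force: [-0.3, 0.2, -1.4]
finger_gap: 30.0
grasp_force: 0.0
```

```bash
python3 -c "
from h import *
s=ctrl.read_state();print(s['time'],s['tcp_pos'],s['joint_velocities'].round(3))
im,W,o=tops(z=152,reg=lambda W:(W[...,1]>0)&(W[...,0]>380)&(W[...,0]<680))
for k,v in o.items(): print(k,((np.array(v[:2])-O)@EX).round(1),((np.array(v[:2])-O)@EY).round(1))
cv2.imwrite('pics/tf.png',cv2.resize(im[90:290,120:420,::-1],(800,533)))
"
```

```text
45.55 [ 413.40719303 -138.42794888  262.6537653 ] [ 0.033 -0.013  0.01   0.     0.001 -0.001]
red 352 [507.9 161.4  -3.1 152.1] len 195
green 343 [603.3 155.2  -3.2 151.9] len 194
blue 332 [460.7 164.7  -3.1 152.5] len 195
yellow 327 [413.2 167.5  -3.2 152.6] len 196
white 353 [555.6 158.   -3.  152.1] len 195
red -1.5 1.9
green 94.1 1.2
blue -48.9 2.4
yellow -96.4 2.4
white 46.3 1.2
```

View pics/tf.png

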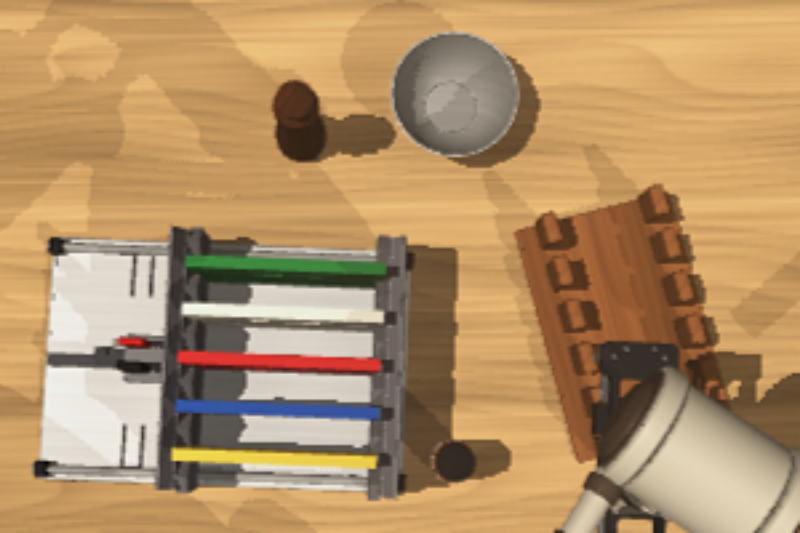

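The final picture shows all five boards upright in their own slots (crop x 175–387, y 265–460). The frame is locked at the yellow notch. The bowl, jar and mill have not moved, and the arm is clear.

```bash
python3 -c "
from cell import ctrl
print(ctrl.hand_in())"
```

```text
the job is handed in; nothing more can be done
None
```

The rack is locked in the 200 mm notch, all five boards are seated upright in their own slots, the bowl, jar and mill were left alone, and the job is handed in; lowering the white board gave one brief 44 N contact reading, and it still seated normally.

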